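# Clear the banding wheel and nest the cast pots on it

## Task

The banding wheel is needed for stacking: lift the slip can off it by its handle, keeping it upright, and stand it wholly on the round plaster bat. Then gather every collared clay pot, out of the moulds and from the bench, and nest them upright one inside another, each fully home, as a single stack in the middle of the wheel. Leave the jar and the dish where they are.

Things in the scene. Friction and masses are not known exactly. Their poses are not given: they have to be found in the camera images.
- slip_can: sheet-steel slip can, 90 mm in diameter, 95 mm high, with a fixed stirrup handle over its open mouth; about 0.4 kg. Origin: centre of its underside, z up, y along the handle's grip. It starts on the banding wheel.
- can_grip (a point): middle of the can's wooden handle grip, a level rod 16 mm thick and 52 mm long along the can's y, 150 mm above the can's underside and 47 mm clear above its rim
- wheel_top (a point): centre of the top face of the banding wheel's round grey head: 170 mm in diameter, 64 mm above the bench, with fine turned rings; the head turns freely about its upright axis. The wheel and the bat may stand either way round.
- bat_top (a point): centre of the top face of the round white plaster bat, 160 mm in diameter, 22 mm high, lying fixed on the bench
- pot1: grey-beige squat clay pot, sizes in mm: 48 high, 0.12 kg; straight collar 67 outside, 59 inside diameter, 24 to 48 above the foot; body below tapers from 55 to 45 at the foot, wall 3. Origin: centre of the underside, z up its axis. Nested in its like it stands 24 higher, collar on rim, 2 play. Starts in the cavity of mould1, collar resting on the block's top. May be absent.
- pot2: grey-beige squat clay pot, sizes in mm: 48 high, 0.12 kg; straight collar 67 outside, 59 inside diameter, 24 to 48 above the foot; body below tapers from 55 to 45 at the foot, wall 3. Origin: centre of the underside, z up its axis. Nested in its like it stands 24 higher, collar on rim, 2 play. Starts in the cavity of mould2, collar resting on the block's top. May be absent.
- pot3: grey-beige squat clay pot, sizes in mm: 48 high, 0.12 kg; straight collar 67 outside, 59 inside diameter, 24 to 48 above the foot; body below tapers from 55 to 45 at the foot, wall 3. Origin: centre of the underside, z up its axis. Nested in its like it stands 24 higher, collar on rim, 2 play. Starts in the cavity of mould3, collar resting on the block's top. May be absent.
- pot4: grey-beige squat clay pot, sizes in mm: 48 high, 0.12 kg; straight collar 67 outside, 59 inside diameter, 24 to 48 above the foot; body below tapers from 55 to 45 at the foot, wall 3. Origin: centre of the underside, z up its axis. Nested in its like it stands 24 higher, collar on rim, 2 play. Starts free on the bench. May be absent.
- pot5: grey-beige squat clay pot, sizes in mm: 48 high, 0.12 kg; straight collar 67 outside, 59 inside diameter, 24 to 48 above the foot; body below tapers from 55 to 45 at the foot, wall 3. Origin: centre of the underside, z up its axis. Nested in its like it stands 24 higher, collar on rim, 2 play. Starts free on the bench. May be absent.
- pot6: grey-beige squat clay pot, sizes in mm: 48 high, 0.12 kg; straight collar 67 outside, 59 inside diameter, 24 to 48 above the foot; body below tapers from 55 to 45 at the foot, wall 3. Origin: centre of the underside, z up its axis. Nested in its like it stands 24 higher, collar on rim, 2 play. Starts free on the bench. May be absent.
- mould1: octagonal white plaster mould block 1, fixed, 116 mm over the corners, 45 mm high, round cavity in its top for a pot. Origin: centre of its underside.
- mould2: octagonal white plaster mould block 2, fixed, 116 mm over the corners, 45 mm high, round cavity in its top for a pot. Origin: centre of its underside.
- mould3: octagonal white plaster mould block 3, fixed, 116 mm over the corners, 45 mm high, round cavity in its top for a pot. Origin: centre of its underside.
- jar: bystander: straight green-glass jar without a collar, 60 mm in diameter, 75 mm high, standing loose among the pots. Origin: centre of its underside.
- dish: bystander: flat white dish, 104 mm in diameter, 24 mm high, loose. Origin: centre of its underside.
Mind the look-alikes: they are no part of the job. Leave any blue or red look-alike of the pot2 alone. Leave any orange or purple look-alike of the pot5 alone.

How it is judged (in metres and radians):
On the way:
1. the slip can stands upright and still on the plaster bat, let go, wholly within its edge (horizontal distance between slip_can and bat_top below 0.035 m and z of slip_can in the frame of bat_top between -0.004 and 0.004 m and angle between slip_can's own z axis and vertical below 0.08 rad and linear speed of slip_can below 0.02 m/s and contact force between slip_can and the fingers below 0.1 N), for 0.2 s.
At the end, for the whole second after the job is handed in: The can stands upright and still on the plaster bat, its centre within 35 mm of the bat's centre. Every pot present stands upright (within 0.06 rad) and still within 15 mm of the wheel's centre, in one nested stack, its foot 0, 24, 48, 72, 96 or 120 mm (each within 4 mm) above the wheel's head (horizontal distance between slip_can and bat_top below 0.035 m and z of slip_can in the frame of bat_top between -0.004 and 0.004 m and angle between slip_can's own z axis and vertical below 0.08 rad and linear speed of each of slip_can, pot1, pot2, pot3, pot4, pot5, pot6 below 0.02 m/s and horizontal distance between each of pot1, pot2, pot3, pot4, pot5, pot6 and wheel_top below 0.015 m and angle between each of pot1, pot2, pot3, pot4, pot5, pot6's own z axis and vertical below 0.06 rad and (z of pot1 in the frame of wheel_top between -0.004 and 0.004 m or z of pot1 in the frame of wheel_top between 0.02 and 0.028 m or z of pot1 in the frame of wheel_top between 0.044 and 0.052 m or z of pot1 in the frame of wheel_top between 0.068 and 0.076 m or z of pot1 in the frame of wheel_top between 0.092 and 0.1 m or z of pot1 in the frame of wheel_top between 0.116 and 0.124 m) and (z of pot2 in the frame of wheel_top between -0.004 and 0.004 m or z of pot2 in the frame of wheel_top between 0.02 and 0.028 m or z of pot2 in the frame of wheel_top between 0.044 and 0.052 m or z of pot2 in the frame of wheel_top between 0.068 and 0.076 m or z of pot2 in the frame of wheel_top between 0.092 and 0.1 m or z of pot2 in the frame of wheel_top between 0.116 and 0.124 m) and (z of pot3 in the frame of wheel_top between -0.004 and 0.004 m or z of pot3 in the frame of wheel_top between 0.02 and 0.028 m or z of pot3 in the frame of wheel_top between 0.044 and 0.052 m or z of pot3 in the frame of wheel_top between 0.068 and 0.076 m or z of pot3 in the frame of wheel_top between 0.092 and 0.1 m or z of pot3 in the frame of wheel_top between 0.116 and 0.124 m) and (z of pot4 in the frame of wheel_top between -0.004 and 0.004 m or z of pot4 in the frame of wheel_top between 0.02 and 0.028 m or z of pot4 in the frame of wheel_top between 0.044 and 0.052 m or z of pot4 in the frame of wheel_top between 0.068 and 0.076 m or z of pot4 in the frame of wheel_top between 0.092 and 0.1 m or z of pot4 in the frame of wheel_top between 0.116 and 0.124 m) and (z of pot5 in the frame of wheel_top between -0.004 and 0.004 m or z of pot5 in the frame of wheel_top between 0.02 and 0.028 m or z of pot5 in the frame of wheel_top between 0.044 and 0.052 m or z of pot5 in the frame of wheel_top between 0.068 and 0.076 m or z of pot5 in the frame of wheel_top between 0.092 and 0.1 m or z of pot5 in the frame of wheel_top between 0.116 and 0.124 m) and (z of pot6 in the frame of wheel_top between -0.004 and 0.004 m or z of pot6 in the frame of wheel_top between 0.02 and 0.028 m or z of pot6 in the frame of wheel_top between 0.044 and 0.052 m or z of pot6 in the frame of wheel_top between 0.068 and 0.076 m or z of pot6 in the frame of wheel_top between 0.092 and 0.1 m or z of pot6 in the frame of wheel_top between 0.116 and 0.124 m)); the robot touches nothing.
It fails at once if the jar is pushed more than 40 mm from its place (distance of jar from where it was at the start of the episode above 0.04 m).
It fails at once if the dish is pushed more than 40 mm from its place (distance of dish from where it was at the start of the episode above 0.04 m).
It fails at once if the slip can is tipped by more than 0.5 rad (angle between slip_can's own z axis and vertical above 0.5 rad).
Of pot1, pot2, pot3, pot4, pot5, pot6 only 4 to 6 are there at a start; the rules pass over those that are not, and their reading is None.
At some moment in a run one of slip_can may be knocked a few centimetres aside while the robot is not near it.
Once in a run the grip may slacken for a moment while it holds something.
It also fails if it takes over 210 s, if anything falls off the work surface, if the arm or the gripper's body presses on something with over 40 N, if the wrist force passes 120 N, or if a joint passes its speed limit or range.

## Robot

A 6-joint arm with a two-finger parallel gripper is mounted at the origin on the work surface. World frame = base frame: x ahead of the robot, y to its left, z up, the work surface at z = 0. Lengths are in m, angles in degrees, forces in N, time in s.
With the tool pointing down it reaches from about 0.35 to 0.95 m from the base axis. Payload 17.4 kg.
Tool frame: the origin (TCP) lies on the front face of the gripper's body, between the roots of the fingers; the fingertips stand 84 mm ahead of it and the grasp point (between the pads) lies 65 mm ahead of it (hold_point_z is the distance from the TCP to the grasp point, in m); x points along the fingers, y is the direction in which the jaws open and shut, and the axes are right-handed (so a half turn about x gives the same grasp; the last joint's range is limited). The gripper opens to 93 mm and grips with 3 to 60 N. Pads are 15 mm wide; open, the fingers measure 128 mm over their backs; the gripper's body (75 mm by 188 mm) begins 65 mm behind the grasp point.
Start: joints at [-68.858, 6.646, 82.598, -0, 90.757, -2.166], TCP at [0.267, -0.62, 0.303] pointing down, gripper open.
Joint ranges: [-162.19, 162.19], [-47.58, 125.68], [4.15, 143.07], [-65.23, 245.23], [0.69, 171.88], [-170.13, 170.13]. Speed limits (degrees/s): [108.29, 108.29, 127.2, 180, 180, 180].

## Interface

Orientations are given as a 3x3 rotation matrix whose columns are the frame's x, y, z axes.
In Python, from station import * gives the robot as it stands.
- The arm moves only by the tool drive_tool, never from a script. Its argument "steps" is one flat list of numbers, 7 for each row, row after row: the shift along the tool's x, y, z in m, then the turn, a rotation vector about the tool's x, y, z in rad, then the closure, from -1 (fully open) to 1 (shut). In form: [tx, ty, tz, ax, ay, az, grip, tx, ty, tz, ax, ay, az, grip, ...]. A call has 1 to 12 rows; each row shifts and turns the pose as measured when the row begins, along the tool's axes as they then stand; what a row does not reach is not made up. A row lasts 1/8 s, in which the tool goes at most 62.5 mm and 10.7 degrees, less where a joint would pass 70% of its speed; a pose out of reach is approached as far as the arm can. A call with a gripper value outside its range is refused whole. The fingers move at their own pace and stop on an object; the grip force is fixed at half the most. Time passes only in rows, so rows that do not move let the fingers close. It gives the time, the measured TCP pose, the force and the opening at its end, in the units of the state.
- observe(): the state, without advancing time (a new reading comes with each control period).
- camera(name): name is "side" or "top" or "wrist"; returns a dict with "img" (400x640x3 uint8, red, green, blue), "z_map" (400x640 float32, m along the optical axis (not along the pixel's ray), 0 where there is no reading), "fx", "fy", "cx", "cy" (pixels), "k1" (the pictures are not rectified: a ray, as slopes to the right and down, at radius r is drawn at 1 + k1 r^2 times it, then the intrinsics apply), "R" (3x3) and "t" (3): a world point X has camera coordinates R X + t. Camera axes: x right, y down, z forward; pixel columns grow to the right and rows downward; lengths in m; the calibration is good to about 2 mm. A picture is of the moment at which its call begins.
- hand_in(): hands the job in, once; it reports no verdict.
The state is a dict: "t": time; "q": joint angles; "joint_velocities": joint speeds; "joint_torque": joint torques, N m; "eef_pos": TCP position; "tool_rot": TCP orientation; "ft_force": force on the tool from outside, world axes, zero at the start; "wrist_torque": the same for the moment, N m; "opening": opening from 0.0 (shut) to 1.0 (fully open).
Only numpy, scipy, OpenCV 4.12 (cv2) and the standard library are available. Lean on these libraries where they do the work, as an engineer would, in place of code of your own. Each camera call takes 0.05 s, during which the arm holds its last target.

## Working session

There is one attempt and no reset: what is moved stays moved. The work goes in short steps, Python scripts to look and compute and a tool call to move; the robot and the scene stay as the last step left them, time stands still between calls to the robot, and variables do not carry over. Pictures are saved under pics/ and viewed, and the job is handed in when it is done.

Besides the shell and the picture viewer there is one more tool, called as name(argument=value, ...) on one line, values as JSON. drive_tool: Moves the arm, as the interface text tells. Its arguments: {"type":"object","properties":{"steps":{"type":"array"}},"required":["steps"]}

```bash
ls; mkdir -p pics; cat > h.py <<'E'
from station import *
import numpy as np, cv2
def snap(name,fn):
    c=camera(name); cv2.imwrite('pics/'+fn+'.png',c['img'][:,:,::-1]); np.savez('pics/'+fn+'.npz',**c); return c
def load(fn):
    d=np.load('pics/'+fn+'.npz'); return {k:d[k] for k in d.files}
def ray(c,u,v):
    xd=(np.asarray(u,float)-c['cx'])/c['fx']; yd=(np.asarray(v,float)-c['cy'])/c['fy']
    x,y=xd.copy(),yd.copy()
    for _ in range(20):
        f=1+c['k1']*(x*x+y*y); x,y=xd/f,yd/f
    return np.stack([x,y,np.ones_like(x)],-1)
def onplane(c,u,v,z):
    r=ray(c,u,v)@c['R']; o=-c['R'].T@c['t']
    s=(z-o[2])/r[...,2]; return o+s[...,None]*r
def cloud(c):
    v,u=np.mgrid[0:400,0:640]; r=ray(c,u,v)*c['z_map'][...,None]
    return (r-c['t'])@c['R']
def proj(c,X):
    p=c['R']@np.asarray(X,float)+c['t']; x,y=p[0]/p[2],p[1]/p[2]; f=1+c['k1']*(x*x+y*y)
    return c['cx']+c['fx']*x*f, c['cy']+c['fy']*y*f
E
python3 - <<'E'
from h import *
for n in ['side','top','wrist']:
    c=snap(n,n+'0'); print(n,-c['R'].T@c['t'],c['R'][2],c['fx'],c['k1'])
s=observe();print(s)
E
```

```text
pics
side [0.32766041 0.81712016 0.9087439 ] [ 0.15391641 -0.70792174 -0.68931601] 368.49188252486556 0.002096743122306092
top [0.36991333 0.03597769 1.32838932] [ 0.11705375 -0.00286925 -0.99312144] 391.35884235823914 -0.018348999137493393
wrist [ 0.3357405  -0.59003072  0.38441321] [-0.25100669 -0.10813491 -0.96192644] 354.395745489056 -0.07440576810584129
{'t': 0.15, 'q': array([-6.88587479e+01,  6.66650469e+00,  8.26248139e+01,  1.08968120e-03,
        9.07562395e+01, -2.16693607e+00]), 'joint_velocities': array([ 0.02006907, -0.02238654, -0.1121151 , -0.11748367,  0.0468902 ,
        0.02516038]), 'joint_torque': array([-1.18175023e-03, -7.21759558e+01, -6.22952628e+01,  7.78241549e-02,
        2.25332781e-02, -7.09890037e-05]), 'eef_pos': array([ 0.26703852, -0.61985215,  0.30221331]), 'tool_rot': array([[-2.81634300e-04,  3.95676861e-01, -9.18389755e-01],
       [ 7.81037367e-04, -9.18389425e-01, -3.95676958e-01],
       [-9.99999655e-01, -8.28732919e-04, -5.03884503e-05]]), 'ft_force': array([ 1.19456458,  0.5128629 , -0.63103373]), 'wrist_torque': array([-0.02814814,  0.04011823, -0.03079137]), 'opening': 1.0017276464076272}
```

View pics/top0.png

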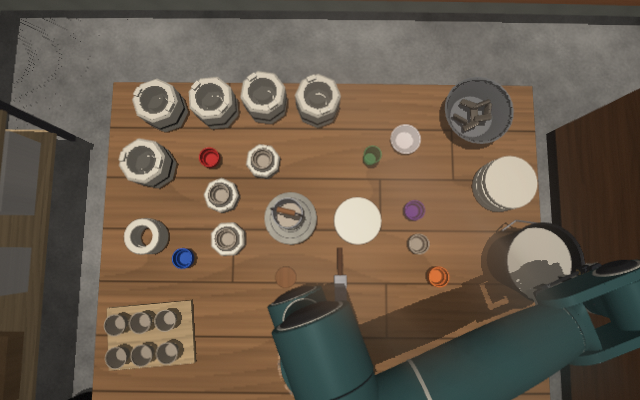

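View pics/side0.png

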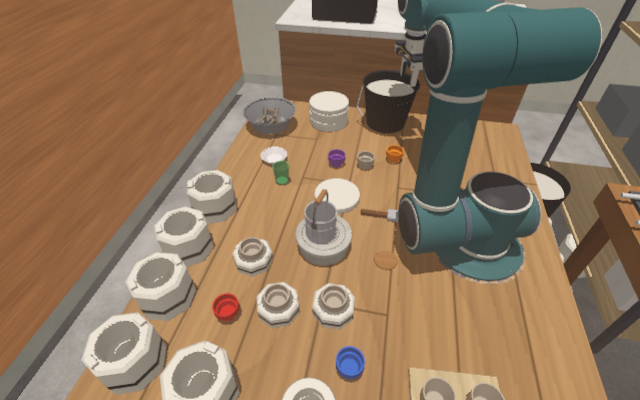

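The top view shows three moulds, each with a pot, at about (263,160), (221,195) and (228,239). There is a grey pot on the bench at (418,244), the can on the wheel at (290,217) and the bat at (358,220). The jar is at (371,157), the dish at (405,139), and the coloured look-alikes are scattered around. The six cups on a board at lower left need checking, and so does the area behind the arm.

```bash
python3 - <<'E'
from h import *
c=load('top0');P=cloud(c);s=load('side0');Q=cloud(s)
for n,u,v in [('m1',263,160),('m2',221,195),('m3',228,239),('pot',418,244),('can',290,217),('bat',358,220),('jar',371,157),('dish',405,139),('purple',413,211),('orange',437,276),('red',209,158),('blue',183,258),('cup',168,319),('cup2',118,325),('bigmould',146,236),('base',320,330),('knife',340,265)]:
    print(n,P[v,u].round(3),onplane(c,np.array(u),np.array(v),0.045).round(3))
big=lambda im,x0,y0,x1,y1,k:cv2.resize(im[y0:y1,x0:x1,::-1],None,fx=k,fy=k,interpolation=cv2.INTER_CUBIC)
cv2.imwrite('pics/c1.png',big(c['img'],100,130,300,380,2.4))
cv2.imwrite('pics/c2.png',big(c['img'],240,120,480,300,3))
E
```

```text
m1 [0.662 0.203 0.026] [0.658 0.201 0.045]
m2 [0.541 0.341 0.027] [0.539 0.337 0.045]
m3 [0.394 0.313 0.028] [0.394 0.309 0.045]
pot [ 0.383 -0.322  0.007] [ 0.382 -0.312  0.045]
can [0.466 0.107 0.066] [0.467 0.108 0.045]
bat [ 0.461 -0.119  0.02 ] [ 0.459 -0.116  0.045]
jar [ 0.68  -0.166  0.006] [ 0.671 -0.161  0.045]
dish [ 0.747 -0.287 -0.002] [ 0.734 -0.276  0.045]
purple [ 0.494 -0.308  0.005] [ 0.49  -0.298  0.045]
orange [ 0.277 -0.382  0.012] [ 0.28  -0.371  0.045]
red [0.671 0.392 0.009] [0.663 0.382 0.045]
blue [0.33  0.465 0.01 ] [0.331 0.454 0.045]
cup [0.134 0.501 0.024] [0.137 0.493 0.045]
cup2 [0.113 0.662 0.027] [0.117 0.653 0.045]
bigmould [0.402 0.597 0.   ] [0.401 0.578 0.045]
base [0.235 0.021 0.668] [0.108 0.007 0.045]
knife [ 0.312 -0.058  0.019] [ 0.313 -0.057  0.045]
```

View pics/c1.png

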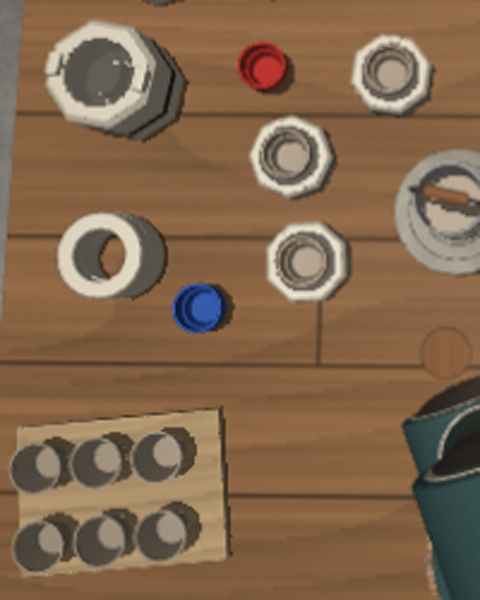

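View pics/c2.png

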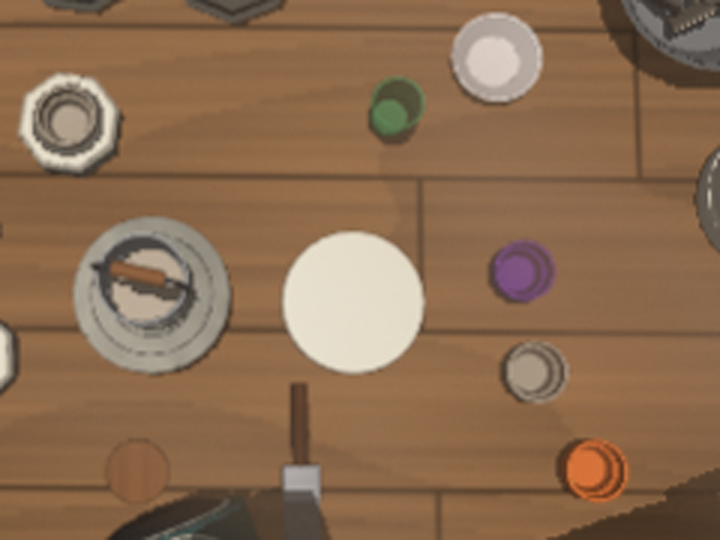

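View pics/wrist0.png

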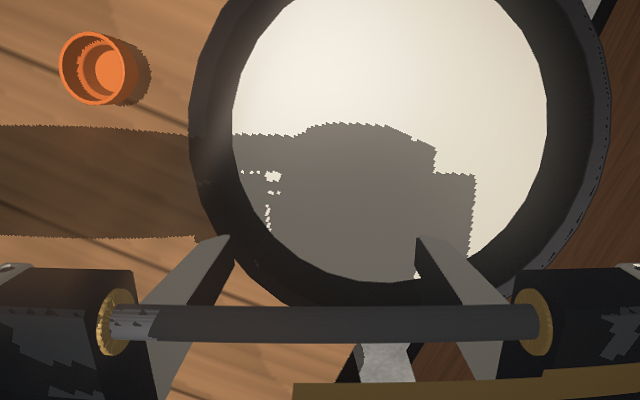

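```bash
cat >> h.py <<'E'
def band(P,ctr,r,z0,z1):
    d=np.hypot(P[...,0]-ctr[0],P[...,1]-ctr[1]); m=(d<r)&(P[...,2]>z0)&(P[...,2]<z1); return P[m]
def circ(p):
    (x,y),r=cv2.minEnclosingCircle((p[:,:2]*1000).astype(np.float32)); return np.array([x,y,r]).round(1),len(p),p[:,2].mean().round(4)
E
python3 - <<'E'
from h import *
for n in ['top0','side0']:
    P=cloud(load(n)); print(n)
    for nm,ctr,r,z0,z1 in [('wheel',(.466,.107),.1,.058,.069),('bat',(.46,-.118),.1,.016,.028),('pA',(.66,.203),.045,.062,.075),('pB',(.54,.339),.045,.062,.075),('pC',(.394,.311),.045,.062,.075),('pD',(.383,-.318),.05,.040,.055),('mA',(.66,.203),.08,.04,.05),('mB',(.54,.339),.08,.04,.05),('mC',(.394,.311),.08,.04,.05),('canrim',(.47,.107),.06,.152,.164),('jar',(.68,-.166),.05,.06,.082)]:
        p=band(P,ctr,r,z0,z1)
        print(nm,circ(p) if len(p)>3 else None)
    p=band(P,(.47,.107),.07,.195,.24)
    if len(p)>3:
        w,v=np.linalg.eigh(np.cov(p[:,:2].T)); print('grip',p.mean(0).round(4),len(p),v[:,1].round(3),np.sqrt(w).round(4), p[:,2].max(), np.degrees(np.arctan2(v[1,1],v[0,1])))
E
```

```text
top0
wheel (array([466. , 105.6,  84.8]), 1560, np.float64(0.0638))
bat (array([ 461.9, -117.7,   79.9]), 1702, np.float64(0.0213))
pA (array([660.3, 202.1,  33.6]), 77, np.float64(0.0673))
pB (array([542. , 339.8,  33.6]), 92, np.float64(0.0675))
pC (array([396.8, 312.1,  34. ]), 87, np.float64(0.0675))
pD (array([ 383.8, -312.2,   34.4]), 94, np.float64(0.046))
mA (array([658.6, 202.7,  56.4]), 459, np.float64(0.0443))
mB (array([542.9, 338.4,  57.4]), 474, np.float64(0.0443))
mC (array([398.4, 312.6,  56.1]), 508, np.float64(0.0444))
canrim (array([473.4, 109.4,  47. ]), 124, np.float64(0.157))
jar (array([ 676. , -161.9,   29.6]), 98, np.float64(0.0712))
grip [0.4731 0.1091 0.2173] 128 [0.214 0.977] [0.0042 0.0209] 0.225705238813349 77.62973367828532
side0
wheel (array([461. , 108.7,  86.3]), 1103, np.float64(0.0625))
bat (array([ 459. , -112.7,   82.1]), 911, np.float64(0.0198))
pA (array([656.3, 205.1,  35.4]), 123, np.float64(0.0665))
pB (array([538.8, 342.7,  34.4]), 161, np.float64(0.0666))
pC (array([394.1, 315.8,  34.9]), 160, np.float64(0.0668))
pD (array([ 379.9, -311.8,   36.1]), 68, np.float64(0.0443))
mA (array([657. , 206.7,  55.8]), 469, np.float64(0.0441))
mB (array([537.5, 343.6,  55.4]), 685, np.float64(0.0442))
mC (array([393.7, 316.4,  55.8]), 689, np.float64(0.0441))
canrim (array([469.1, 113.5,  48.8]), 128, np.float64(0.1561))
jar (array([ 672.4, -157.4,   32.5]), 110, np.float64(0.068))
grip [0.4712 0.1208 0.2151] 126 [0.234 0.972] [0.0041 0.0213] 0.2231263160939994 76.47943143718838
```

drive_tool(steps=[-0.02,0,0,-0.156,0,0,-1,-0.02,0,0,-0.156,0,0,-1,-0.02,0,0,-0.156,0,0,-1,-0.02,0,0,-0.156,0,0,-1,-0.02,0,0,-0.156,0,0,-1,-0.02,0,0,-0.156,0,0,-1])

```text
t: 0.9
eef_pos: [0.267, -0.6198, 0.4218]
tool_rot: [[-0.003, 0.98, -0.198], [0.007, -0.198, -0.98], [-1.0, -0.004, -0.006]]
ft_force: [0.0, 0.2, -1.0]
opening: 0.997
```

```bash
cat >> h.py <<'E'
def to(x,y,z,th,wrap=180):
    "print total shift in the tool frame and turn to reach TCP x,y,z, jaw-yaw th deg, upright"
    s=observe();p=s['eef_pos'];R=s['tool_rot'];t=np.radians(th)
    T=np.array([[0,np.cos(t),np.sin(t)],[0,np.sin(t),-np.cos(t)],[-1,0,0]])
    best=None
    for k in (0,1):
        T2=T.copy(); T2[:,1:]*=(-1)**k
        rv=cv2.Rodrigues(R.T@T2)[0].ravel()
        if best is None or np.linalg.norm(rv)<np.linalg.norm(best): best=rv
        if wrap>180: break
    d=np.array([x,y,z])-p
    print('t',round(s['t'],2),'p',p.round(4),'yaw',np.degrees(np.arctan2(R[1,1],R[0,1])).round(1),'j6',s['q'][5].round(1),'open',round(s['opening'],3),'F',s['ft_force'].round(1))
    print('  world d',d.round(4),'tool d (before turn)',(R.T@d).round(4),'(after turn)',((R@cv2.Rodrigues(best)[0]).T@d).round(4),'turn',best.round(4))
E
python3 - <<'E'
from h import *
to(.471,.1115,.42,-13)
E
```

```text
t 0.9 p [ 0.267  -0.6198  0.4218] yaw -11.4 j6 -57.5 open 0.997 F [ 0.   0.2 -1. ]
  world d [ 0.204   0.7313 -0.0018] tool d (before turn) [ 0.0062  0.0554 -0.7572] (after turn) [ 0.0018  0.0342 -0.7584] turn [ 0.0279 -0.006   0.004 ]
```

drive_tool(steps=[0,0.003,-0.055,0.003,0,0,-1,0,0.003,-0.055,0.003,0,0,-1,0,0.003,-0.055,0.003,0,0,-1,0,0.003,-0.055,0.003,0,0,-1,0,0.003,-0.055,0.003,0,0,-1,0,0.003,-0.055,0.003,0,0,-1,0,0.003,-0.055,0.003,0,0,-1,0,0.003,-0.055,0.003,0,0,-1,0,0.003,-0.055,0.003,0,0,-1,0,0.003,-0.055,0.003,0,0,-1,0,0,0,0,0,0,-1])

```text
t: 2.28
eef_pos: [0.4132, -0.0721, 0.4238]
tool_rot: [[-0.002, 0.974, -0.226], [0.008, -0.226, -0.974], [-1.0, -0.003, -0.008]]
ft_force: [0.6, -1.0, -0.0]
opening: 0.998
```

```bash
python3 - <<'E'
from h import *
to(.471,.1115,.42,-13)
c=snap('wrist','w1'); s=snap('side','side1');t=snap('top','top1')
P=cloud(c)
for nm,P in (('w',P),('t',cloud(t)),('s',cloud(s))):
    p=band(P,(.47,.11),.07,.195,.24)
    if len(p)>3:
        w,v=np.linalg.eigh(np.cov(p[:,:2].T)); print(nm,'grip',p.mean(0).round(4),len(p),np.sqrt(w).round(4), p[:,2].max(), np.degrees(np.arctan2(v[1,1],v[0,1])))
    p=band(P,(.47,.11),.06,.152,.164); print(circ(p) if len(p)>3 else 0)
    p=band(P,(.465,.107),.1,.058,.069); print(circ(p) if len(p)>3 else 0)
E
```

```text
t 2.27 p [ 0.4132 -0.0721  0.4238] yaw -13.1 j6 -0.4 open 0.998 F [ 0.6 -1.  -0. ]
  world d [ 0.0578  0.1836 -0.0038] tool d (before turn) [ 0.0052  0.0149 -0.1919] (after turn) [ 0.0038  0.015  -0.1919] turn [-0.0009 -0.0079  0.0035]
w grip [0.4618 0.0693 0.2011] 86 [0.0016 0.0017] 0.20800622361056506 167.88124245199765
(array([464.9,  83.7,  37. ]), 369, np.float64(0.1583))
(array([462.2, 103.9,  84.7]), 7266, np.float64(0.0645))
t grip [0.4733 0.1097 0.2174] 126 [0.0042 0.0204] 0.2262418276326189 77.85033949820281
(array([473.4, 108.6,  47.5]), 123, np.float64(0.1576))
(array([466.1, 105.5,  84.7]), 1561, np.float64(0.0638))
s grip [0.4711 0.1205 0.2152] 125 [0.004 0.021] 0.22258616151833274 76.33684728101979
(array([469. , 113.8,  48.6]), 135, np.float64(0.156))
(array([461.5, 109.7,  85.7]), 1102, np.float64(0.0624))
```

View pics/w1.png

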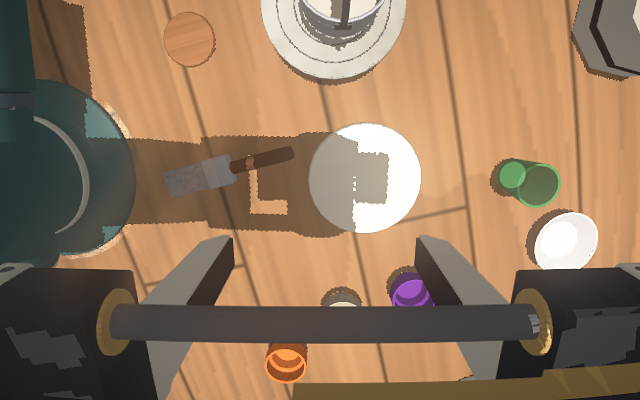

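View pics/top1.png

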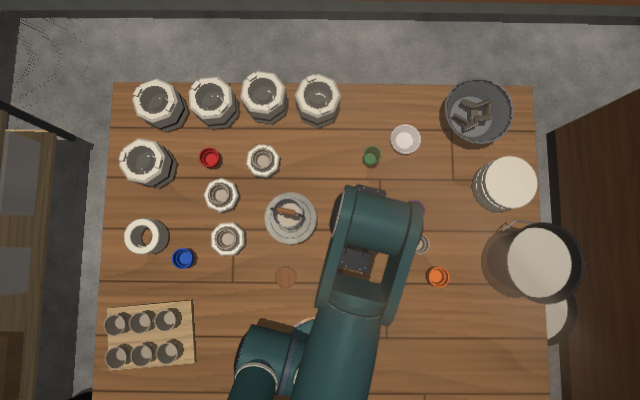

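View pics/side1.png

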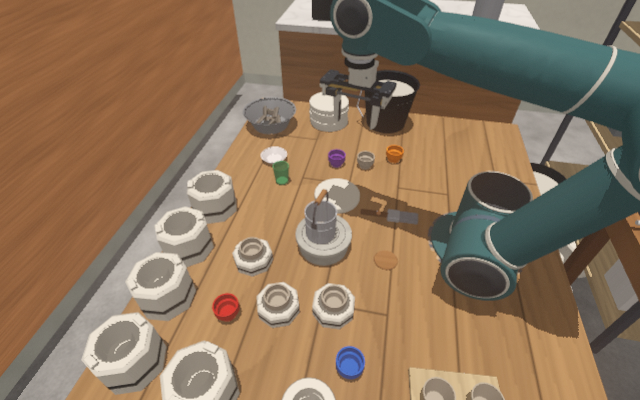

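The top and side views show no other loose grey pots, so there are four: three in the moulds and one near (0.382,-0.312). In the side view the can's handle stands clear at about (320,200). I'll move over the can next.

drive_tool(steps=[0.015,0.004,-0.048,0,-0.002,0,-1,0.015,0.004,-0.048,0,-0.002,0,-1,0.015,0.004,-0.048,0,-0.002,0,-1,0.015,0.004,-0.048,0,-0.002,0,-1,0,0,0,0,0,0,-1])

```text
t: 3.05
eef_pos: [0.4757, 0.1046, 0.362]
tool_rot: [[-0.004, 0.969, -0.246], [-0.002, -0.246, -0.969], [-1.0, -0.003, 0.003]]
ft_force: [-0.7, -1.0, -0.4]
opening: 1.0
```

```bash
python3 - <<'E'
from h import *
to(.4725,.112,.279,-13)
c=snap('wrist','w2')
P=cloud(c)
p=band(P,(.47,.11),.07,.205,.24)
w,v=np.linalg.eigh(np.cov(p[:,:2].T)); print('grip',p.mean(0).round(4),len(p),np.sqrt(w).round(4), p[:,2].max(), np.degrees(np.arctan2(v[1,1],v[0,1])))
E
```

```text
t 3.05 p [0.4757 0.1046 0.362 ] yaw -14.2 j6 23.6 open 1.0 F [-0.7 -1.  -0.4]
  world d [-0.0032  0.0074 -0.083 ] tool d (before turn) [ 0.083  -0.0047 -0.0067] (after turn) [ 0.083  -0.0048 -0.0065] turn [-0.0215  0.0029  0.0034]
grip [0.4723 0.1134 0.2195] 2109 [0.0042 0.0187] 0.22425406808647563 77.86901691824784
```

View pics/w2.png

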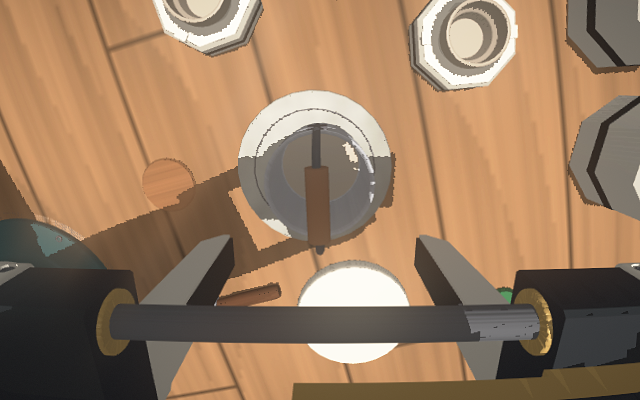

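The wrist view shows the wooden grip at (317,205) between the fingers. Its measured position of (0.472,0.113) matches the other views, so I'll descend and close.

drive_tool(steps=[0.02,-0.005,-0.008,-0.022,0,0,-1,0.025,0,0,0,0,0,-1,0.025,0,0,0,0,0,-1,0.012,0,0,0,0,0,-1,0,0,0,0,0,0,1,0,0,0,0,0,0,1,0,0,0,0,0,0,1,0,0,0,0,0,0,1,0,0,0,0,0,0,1])

```text
t: 4.22
eef_pos: [0.4722, 0.1069, 0.2791]
tool_rot: [[0.002, 0.973, -0.23], [-0.002, -0.23, -0.973], [-1.0, 0.002, 0.001]]
ft_force: [0.4, 0.9, 0.4]
opening: 0.513
```

```bash
python3 - <<'E'
from h import *
to(.4725,.112,.279,-13)
c=snap('side','s3');snap('wrist','w3')
E
```

```text
t 4.22 p [0.4722 0.1069 0.2791] yaw -13.3 j6 23.1 open 0.513 F [0.4 0.9 0.4]
  world d [ 0.0003  0.0051 -0.0001] tool d (before turn) [ 0.0001 -0.0009 -0.005 ] (after turn) [ 0.0001 -0.0008 -0.005 ] turn [-0.0054  0.0012 -0.0024]
```

View pics/s3.png

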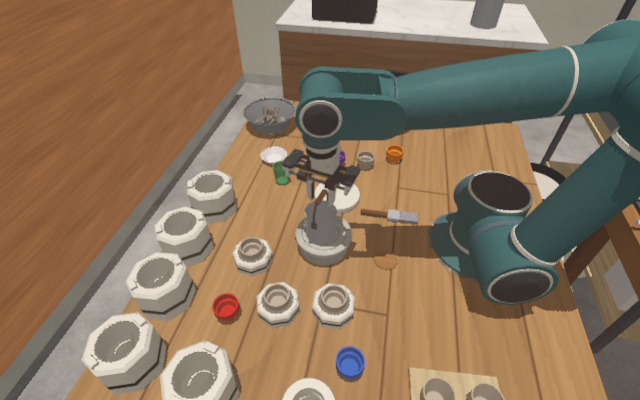

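drive_tool(steps=[0,0,-0.005,0,0,0,1,0,0,0,0,0,0,1,0,0,0,0,0,0,1,0,0,0,0,0,0,1,0,0,0,0,0,0,1,0,0,0,0,0,0,1,0,0,0,0,0,0,1])

```text
t: 5.2
eef_pos: [0.4732, 0.1123, 0.2789]
tool_rot: [[0.001, 0.973, -0.23], [-0.002, -0.23, -0.973], [-1.0, 0.002, 0.001]]
ft_force: [-0.6, 1.0, 0.5]
opening: 0.162
```

drive_tool(steps=[-0.01,0,0,0,0,0,1,-0.02,0,0,0,0,0,1,-0.02,0,0,0,0,0,1,-0.01,0,0,0,0,0,1])

```text
t: 5.7
eef_pos: [0.4731, 0.1123, 0.3426]
tool_rot: [[0.0, 0.973, -0.23], [-0.002, -0.23, -0.973], [-1.0, 0.001, 0.002]]
ft_force: [0.8, -0.4, -4.3]
opening: 0.162
```

```bash
python3 - <<'E'
from h import *
to(.461,-.1155,.33,-13)
c=snap('side','s4');w=snap('wrist','w4');P=cloud(w)
p=band(P,(.461,-.116),.1,.016,.028); print(circ(p))
P=cloud(c);p=band(P,(.471,.11),.06,.20,.215); print(circ(p))
E
```

```text
t 5.7 p [0.4731 0.1123 0.3426] yaw -13.3 j6 23.7 open 0.162 F [ 0.8 -0.4 -4.3]
  world d [-0.0121 -0.2278 -0.0126] tool d (before turn) [0.013  0.0407 0.2244] (after turn) [0.0126 0.0395 0.2247] turn [-0.0053  0.0018 -0.0009]
(array([ 426.5, -123.9,   70.3]), 1306, np.float64(0.0225))
(array([473.4, 114. ,  47.5]), 228, np.float64(0.2073))
```

View pics/w4.png

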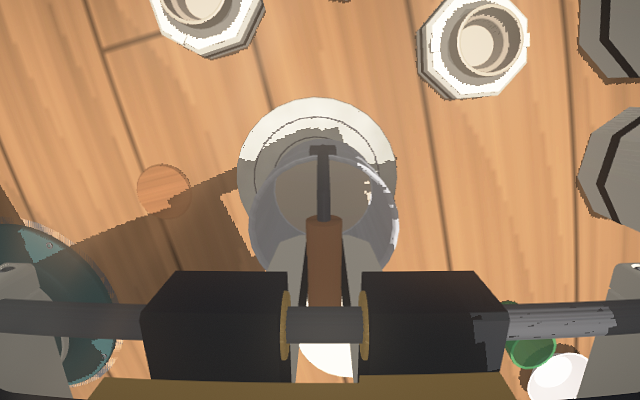

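View pics/s4.png

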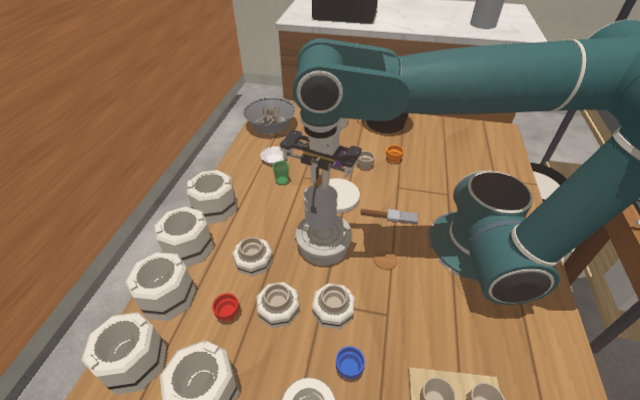

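The can is lifted clear and upright, with 4.3 N on the wrist. I'll carry it to the bat.

drive_tool(steps=[0,0.003,0.015,0,0,0,1,0,0.005,0.028,0,0,0,1,0,0.005,0.03,0,0,0,1,0,0.006,0.03,0,0,0,1,0,0.006,0.03,0,0,0,1,0,0.006,0.03,0,0,0,1,0,0.005,0.03,0,0,0,1,0,0.003,0.02,0,0,0,1,0,0.001,0.01,0,0,0,1,0,0,0,0,0,0,1])

```text
t: 7.05
eef_pos: [0.4567, -0.1274, 0.3363]
tool_rot: [[-0.008, 0.973, -0.232], [-0.003, -0.232, -0.973], [-1.0, -0.007, 0.004]]
ft_force: [0.3, 0.2, -5.3]
opening: 0.165
```

```bash
python3 - <<'E'
from h import *
to(.461,-.1155,.237,-13)
for n in ('side','wrist','top'):
    c=snap(n,n+'5');P=cloud(c)
    p=band(P,(.461,-.115),.1,.017,.027); print(n,circ(p))
    p=band(P,(.461,-.115),.08,.185,.22); print(n,circ(p) if len(p)>3 else 0)
E
```

```text
t 7.05 p [ 0.4567 -0.1274  0.3363] yaw -13.4 j6 -5.2 open 0.165 F [ 0.3  0.2 -5.3]
  world d [ 0.0043  0.0119 -0.0993] tool d (before turn) [ 0.0992  0.0021 -0.013 ] (after turn) [ 0.0993  0.0015 -0.0126] turn [-0.0069  0.0043  0.0072]
side (array([ 458.7, -113.4,   80.5]), 1054, np.float64(0.02))
side (array([ 454.2, -126. ,   49.1]), 411, np.float64(0.2015))
wrist (array([ 459.4, -117. ,   79.7]), 7984, np.float64(0.0223))
wrist (array([ 454.8, -126.3,   47.3]), 3769, np.float64(0.208))
top (array([ 461.1, -116.7,   79.3]), 488, np.float64(0.0215))
top (array([ 416.4, -129.4,   19.5]), 18, np.float64(0.2082))
```

View pics/side5.png

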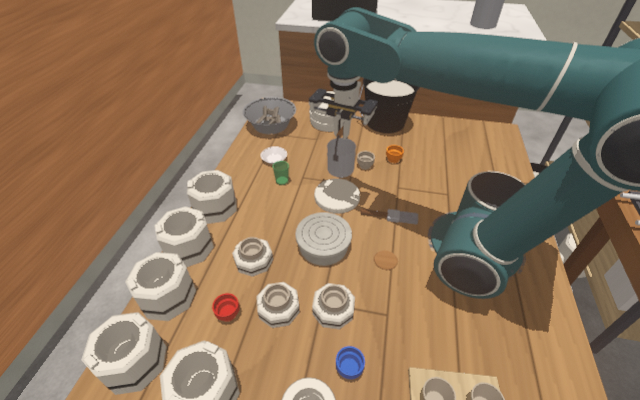

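View pics/wrist5.png

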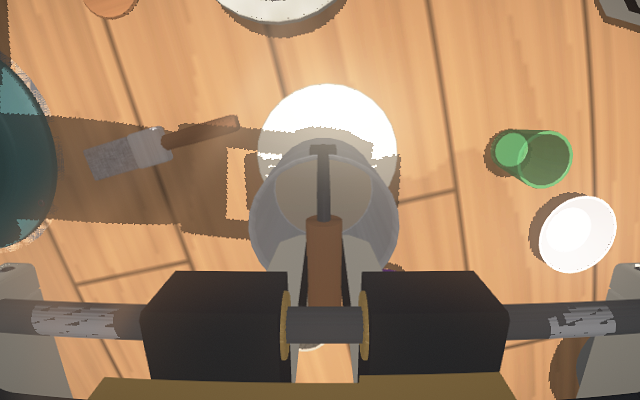

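drive_tool(steps=[0.02,0.002,-0.006,0,0.004,0.007,1,0.02,0.001,-0.005,0,0,0,1,0.02,0,0,0,0,0,1,0.015,0,0,0,0,0,1,0.008,0,0,0,0,0,1,0,0,0,0,0,0,1])

```text
t: 7.95
eef_pos: [0.4627, -0.1143, 0.2494]
tool_rot: [[0.0, 0.974, -0.227], [-0.0, -0.227, -0.974], [-1.0, 0.0, 0.0]]
ft_force: [0.2, -0.3, -5.2]
opening: 0.165
```

```bash
python3 - <<'E'
from h import *
to(.461,-.1155,.237,-13)
for n in ('side','wrist'):
    c=snap(n,n+'6');P=cloud(c)
    p=band(P,(.461,-.115),.1,.017,.027); print(n,circ(p))
    p=band(P,(.461,-.115),.08,.11,.138); print(n,circ(p) if len(p)>3 else 0)
E
```

```text
t 7.95 p [ 0.4627 -0.1143  0.2494] yaw -13.1 j6 -3.8 open 0.165 F [ 0.2 -0.3 -5.2]
  world d [-0.0017 -0.0012 -0.0124] tool d (before turn) [ 0.0124 -0.0014  0.0015] (after turn) [ 0.0124 -0.0014  0.0015] turn [-0.0021  0.0003 -0.0002]
side (array([ 456.9, -111.2,   80.3]), 590, np.float64(0.0201))
side (array([ 461.8, -109.9,   49.9]), 230, np.float64(0.1194))
wrist (array([ 458.9, -117. ,   80. ]), 8195, np.float64(0.0223))
wrist (array([ 463. , -111. ,   47.5]), 3130, np.float64(0.1249))
```

drive_tool(steps=[0.004,-0.002,0.004,0,0,0,1,0.004,0,0,0,0,0,1,0.003,0,0,0,0,0,1,0.002,0,0,0,0,0,1,0,0,0,0,0,0,1])

```text
t: 8.68
eef_pos: [0.4611, -0.1182, 0.2405]
tool_rot: [[0.008, 0.974, -0.227], [-0.001, -0.227, -0.974], [-1.0, 0.008, -0.0]]
ft_force: [0.1, -0.9, -6.4]
opening: 0.164
```

drive_tool(steps=[0.003,0,0,0,0,-0.006,1,0.003,0,0,0,0,0,1,0,0,0,0,0,0,1])

```text
t: 9.05
eef_pos: [0.4634, -0.1179, 0.2403]
tool_rot: [[0.012, 0.974, -0.227], [-0.001, -0.227, -0.974], [-1.0, 0.012, -0.002]]
ft_force: [-0.2, 0.4, -4.6]
opening: 0.16
```

```bash
python3 - <<'E'
from h import *
to(.461,-.1165,.237,-13)
for n in ('side','wrist'):
    c=snap(n,n+'7');P=cloud(c)
    p=band(P,(.461,-.115),.08,.105,.135); print(n,circ(p) if len(p)>3 else 0, p[:,2].max())
s=observe();print(s['joint_torque'].round(1),s['wrist_torque'].round(2),s['ft_force'])
c=load('side7');cv2.imwrite('pics/z.png',cv2.resize(c['img'][60:260,240:440,::-1],None,fx=3,fy=3))
E
```

```text
t 9.05 p [ 0.4634 -0.1179  0.2403] yaw -13.1 j6 -4.3 open 0.16 F [-0.2  0.4 -4.6]
  world d [-0.0024  0.0014 -0.0033] tool d (before turn) [ 0.0032 -0.0027 -0.0008] (after turn) [ 0.0033 -0.0027 -0.0008] turn [-0.0016 -0.0022 -0.0122]
side (array([ 467.5, -113.4,   49.2]), 185, np.float64(0.1127)) 0.1341650074928105
wrist (array([ 465. , -114.8,   47.5]), 2821, np.float64(0.1169)) 0.13463723102290867
[ -1.1 -33.4 -58.2  -0.6   0.1   0. ] [ 0.36 -0.24  0.02] [0.93359433 2.65333444 5.44547034]
```

View pics/z.png

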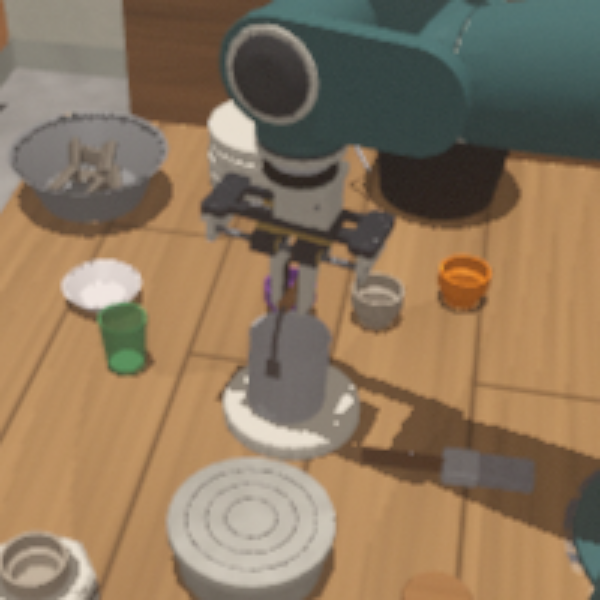

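drive_tool(steps=[0,0,0,0,0,0,-1,0,0,0,0,0,0,-1,0,0,0,0,0,0,-1,0,0,0,0,0,0,-1,0,0,0,0,0,0,-1])

```text
t: 9.78
eef_pos: [0.4632, -0.1181, 0.2393]
tool_rot: [[0.011, 0.974, -0.227], [-0.001, -0.227, -0.974], [-1.0, 0.011, -0.002]]
ft_force: [0.5, 0.1, 0.4]
opening: 0.651
```

drive_tool(steps=[0,0,0,0,0,0,-1,0,0,0,0,0,0,-1,-0.02,0,0,0,0,0,-1,-0.03,0,0,0,0,0,-1,-0.04,0,0,0,0,0,-1,-0.04,0,0,0,0,0,-1])

```text
t: 10.52
eef_pos: [0.461, -0.1178, 0.3748]
tool_rot: [[0.009, 0.974, -0.227], [0.0, -0.227, -0.974], [-1.0, 0.009, -0.002]]
ft_force: [-0.2, -0.5, -0.1]
opening: 1.001
```

```bash
python3 - <<'E'
from h import *
to(.382,-.312,.24,-78)
for n in ('side','wrist','top'):
    c=snap(n,n+'8');P=cloud(c)
    p=band(P,(.461,-.115),.08,.105,.125); print(n,'can',circ(p) if len(p)>3 else 0)
    p=band(P,(.461,-.115),.1,.017,.027); print(n,'bat',circ(p))
    p=band(P,(.465,.107),.12,.058,.07); print(n,'wheel',circ(p) if len(p)>3 else 0)
    p=band(P,(.382,-.312),.05,.04,.055); print(n,'pD',circ(p) if len(p)>3 else 0)
    p=band(P,(.13,.58),.15,.02,.2); print(n,'cups',circ(p) if len(p)>3 else 0, p[:,2].max() if len(p)>3 else 0)
E
```

```text
t 10.53 p [ 0.461  -0.1178  0.3748] yaw -13.1 j6 -4.3 open 1.001 F [-0.2 -0.5 -0.1]
  world d [-0.079  -0.1942 -0.1348] tool d (before turn) [ 0.1341 -0.034   0.2073] (after turn) [0.1348 0.1735 0.1176] turn [ 1.1325 -0.0067 -0.0065]
side can (array([ 440.7, -129.8,   50. ]), 154, np.float64(0.1114))
side bat (array([ 458.3, -112. ,   79.1]), 661, np.float64(0.0203))
side wheel (array([461.7, 107.9,  85.9]), 1924, np.float64(0.0624))
side pD (array([ 381.7, -312.1,   36.5]), 67, np.float64(0.0438))
side cups (array([108.3, 457.8,  80.8]), 833, np.float64(0.045)) 0.07100691726347487
wrist can (array([ 443. , -132.9,   48.8]), 1272, np.float64(0.1149))
wrist bat (array([ 459.9, -117.9,   80.3]), 8154, np.float64(0.0228))
wrist wheel (array([452.9,  64.1,  72.9]), 4284, np.float64(0.0642))
wrist pD (array([ 387.2, -302.7,   30.7]), 258, np.float64(0.0461))
wrist cups 0 0
top can 0
top bat (array([ 464.3, -107.7,   73.4]), 364, np.float64(0.0215))
top wheel (array([466. , 105.7,  84.9]), 2075, np.float64(0.0634))
top pD (array([ 379.2, -327.5,   27.9]), 37, np.float64(0.0464))
top cups (array([102.9, 560.5, 144.6]), 2480, np.float64(0.0419)) 0.07414736993497897
```

View pics/side8.png

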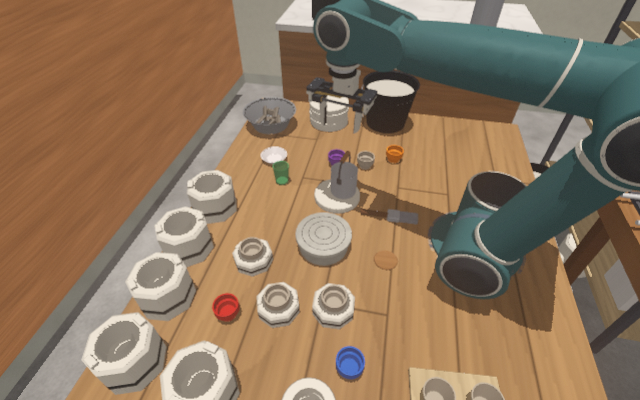

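The can is now at (0.442,-0.132), about 24 mm from the bat's centre. It stands upright and within the limit, so I take this as the knock and will recheck it later. Next is the bench pot.

drive_tool(steps=[0,0,0,0.162,0,-0.006,-1,0,0,0,0.162,0,0,-1,0,0,0,0.162,0,0,-1,0,0,0,0.162,0,0,-1,0,0,0,0.162,0,0,-1,0,0,0,0.162,0,0,-1,0,0,0,0.16,0,0,-1,0,0.043,0.029,0,0,0,-1,0,0.043,0.029,0,0,0,-1,0,0.043,0.029,0,0,0,-1,0.06,0.04,0.027,0,0,0,-1,0.04,0,0,0,0,0,-1])

```text
t: 12.18
eef_pos: [0.3782, -0.2988, 0.2837]
tool_rot: [[0.002, 0.172, -0.985], [0.001, -0.985, -0.172], [-1.0, -0.001, -0.002]]
ft_force: [-0.5, 0.2, 0.2]
opening: 1.001
```

```bash
python3 - <<'E'
from h import *
to(.3825,-.312,.11,-78)
for n in ('side','wrist','top'):
    c=snap(n,n+'9');P=cloud(c)
    p=band(P,(.45,-.125),.08,.105,.125); print(n,'can',circ(p) if len(p)>3 else 0)
    p=band(P,(.382,-.312),.05,.038,.055); print(n,'pD',circ(p) if len(p)>3 else 0)
E
```

```text
t 12.18 p [ 0.3782 -0.2988  0.2837] yaw -80.1 j6 38.7 open 1.001 F [-0.5  0.2  0.2]
  world d [ 0.0043 -0.0132 -0.1737] tool d (before turn) [ 0.1737  0.0139 -0.0016] (after turn) [ 0.1737  0.0138 -0.0015] turn [-0.0368 -0.0024  0.0008]
side can (array([ 438.6, -128.9,   49.5]), 152, np.float64(0.1111))
side pD (array([ 383.5, -310.3,   34.7]), 79, np.float64(0.0439))
wrist can (array([ 440.9, -135.3,   49.1]), 3724, np.float64(0.1138))
wrist pD (array([ 382.7, -316.2,   33.5]), 1225, np.float64(0.0468))
top can (array([ 443.5, -132.4,   47.2]), 118, np.float64(0.115))
top pD (array([ 415. , -311.3,   14. ]), 11, np.float64(0.046))
```

View pics/wrist9.png

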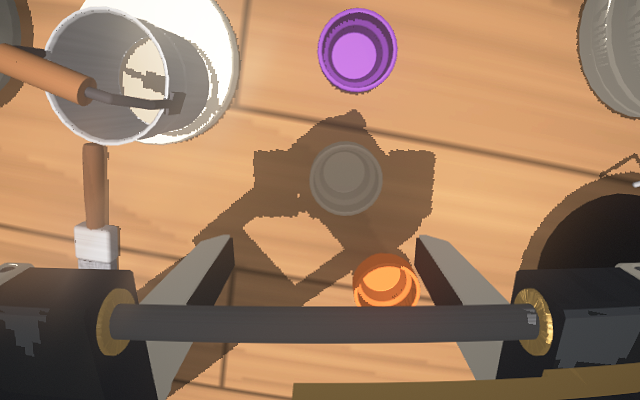

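drive_tool(steps=[0.03,0.014,-0.003,-0.03,0,0,-1,0.04,0,0,0,0,0,-1,0.04,0,0,0,0,0,-1,0.03,0,0,0,0,0,-1,0.015,0,0,0,0,0,-1,0.005,0,0,0,0,0,-1])

```text
t: 13.08
eef_pos: [0.3909, -0.3109, 0.134]
tool_rot: [[0.012, 0.21, -0.978], [-0.006, -0.978, -0.21], [-1.0, 0.009, -0.01]]
ft_force: [-0.1, 0.0, 0.8]
opening: 0.999
```

```bash
python3 - <<'E'
from h import *
to(.383,-.313,.111,-78)
for n in ('side','wrist'):
    c=snap(n,n+'10');P=cloud(c)
    p=band(P,(.382,-.312),.06,.038,.055); print(n,'pD',circ(p) if len(p)>3 else 0)
E
```

```text
t 13.07 p [ 0.3909 -0.3109  0.134 ] yaw -77.9 j6 36.3 open 0.999 F [-0.1  0.   0.8]
  world d [-0.0079 -0.0021 -0.023 ] tool d (before turn) [0.0229 0.0002 0.0084] (after turn) [0.023  0.0004 0.0082] turn [ 0.0023 -0.0104 -0.0088]
side pD (array([ 382.6, -311.1,   34.2]), 53, np.float64(0.0432))
wrist pD (array([ 399.8, -309.4,   55.9]), 3810, np.float64(0.0464))
```

View pics/wrist10.png

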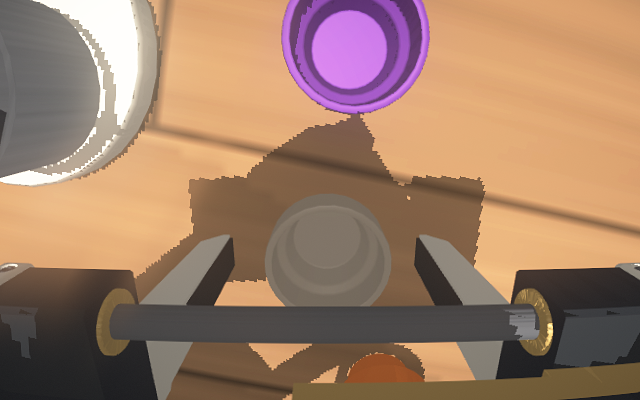

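drive_tool(steps=[0.01,0,0.008,0,-0.01,-0.009,-1,0.01,0,0,0,0,0,-1,0.003,0,0,0,0,0,-1,0,0,0,0,0,0,-1])

```text
t: 13.68
eef_pos: [0.383, -0.3134, 0.1115]
tool_rot: [[0.001, 0.21, -0.978], [-0.001, -0.978, -0.21], [-1.0, 0.001, -0.001]]
ft_force: [1.1, 0.2, -0.4]
opening: 0.999
```

```bash
python3 - <<'E'
from h import *
to(.383,-.313,.111,-78)
E
```

```text
t 13.68 p [ 0.383  -0.3134  0.1115] yaw -77.9 j6 35.6 open 0.999 F [ 1.1  0.2 -0.4]
  world d [ 0.      0.0004 -0.0005] tool d (before turn) [ 0.0005 -0.0004 -0.0001] (after turn) [ 0.0005 -0.0004 -0.0001] turn [ 0.0018 -0.0011 -0.0014]
```

drive_tool(steps=[0,0,0,0,0,0,1,0,0,0,0,0,0,1,0,0,0,0,0,0,1,0,0,0,0,0,0,1,0,0,0,0,0,0,1,-0.01,0,0,0,0,0,1,-0.03,0,0,0,0,0,1,-0.05,0,0,0,0,0,1,-0.05,0,0,0,0,0,1])

```text
t: 14.8
eef_pos: [0.3819, -0.3124, 0.254]
tool_rot: [[-0.003, 0.21, -0.978], [0.003, -0.978, -0.21], [-1.0, -0.003, 0.002]]
ft_force: [1.1, -0.2, -1.3]
opening: 0.709
```

```bash
python3 - <<'E'
from h import *
to(.464,.1065,.33,-78)
snap('wrist','wrist11');snap('side','side11')
E
```

```text
t 14.8 p [ 0.3819 -0.3124  0.254 ] yaw -77.9 j6 35.6 open 0.709 F [ 1.1 -0.2 -1.3]
  world d [0.0821 0.4189 0.076 ] tool d (before turn) [-0.0751 -0.3926 -0.168 ] (after turn) [-0.076  -0.3926 -0.1674] turn [0.0019 0.0021 0.0032]
```

View pics/wrist11.png

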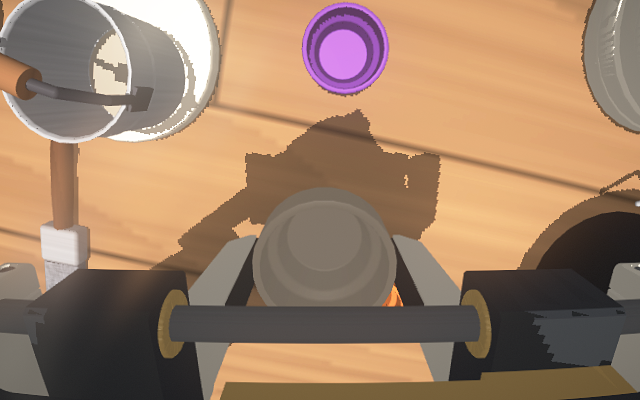

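View pics/side11.png

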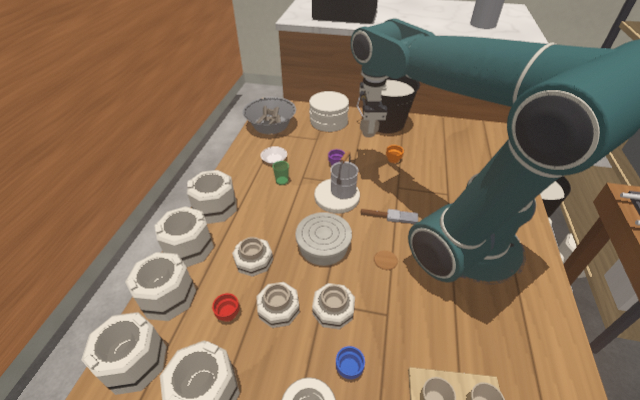

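drive_tool(steps=[-0.03,0,0,0,0,0,1,-0.05,0,0,0,0,0,1,-0.01,-0.039,-0.017,0,0,0,1,0,-0.039,-0.017,0,0,0,1,0,-0.039,-0.017,0,0,0,1,0,-0.039,-0.017,0,0,0,1,0,-0.039,-0.017,0,0,0,1,0,-0.039,-0.017,0,0,0,1,0,-0.039,-0.017,0,0,0,1,0,-0.039,-0.017,0,0,0,1,0,-0.039,-0.017,0,0,0,1,0,-0.02,-0.008,0,0,0,1])

```text
t: 16.4
eef_pos: [0.4622, 0.0954, 0.3489]
tool_rot: [[0.002, 0.206, -0.978], [-0.002, -0.978, -0.206], [-1.0, 0.002, -0.002]]
ft_force: [0.4, -0.3, -2.0]
opening: 0.71
```

```bash
python3 - <<'E'
from h import *
to(.464,.1065,.19,-78)
for n in ('wrist','side','top'):
    c=snap(n,n+'12');P=cloud(c)
    p=band(P,(.464,.1065),.1,.058,.07); print(n,'wheel',circ(p) if len(p)>3 else 0)
    p=band(P,(.45,-.125),.08,.105,.125); print(n,'can',circ(p) if len(p)>3 else 0)
    for nm,ctr in (('pA',(.658,.203)),('pB',(.54,.341)),('pC',(.395,.3135))):
        p=band(P,ctr,.045,.06,.075); print(nm,circ(p) if len(p)>3 else 0)
E
```

```text
t 16.4 p [0.4622 0.0954 0.3489] yaw -78.1 j6 86.7 open 0.71 F [ 0.4 -0.3 -2. ]
  world d [ 0.0018  0.0111 -0.1589] tool d (before turn) [ 0.1589 -0.0108 -0.0037] (after turn) [ 0.1589 -0.0104 -0.004 ] turn [-0.0016 -0.0019 -0.0022]
wrist wheel (array([463.3, 105.7,  84.9]), 15201, np.float64(0.0643))
wrist can (array([ 442.6, -132.1,   48.8]), 1373, np.float64(0.1131))
pA 0
pB (array([539.2, 339.2,  34.3]), 1387, np.float64(0.0669))
pC (array([394.1, 312.2,  34.2]), 1132, np.float64(0.0669))
side wheel (array([462. , 108.2,  86.1]), 1926, np.float64(0.0623))
side can (array([ 438.6, -129.9,   48.5]), 98, np.float64(0.1115))
pA (array([656.9, 204.7,  34.2]), 135, np.float64(0.0657))
pB (array([539.2, 342.7,  33.9]), 182, np.float64(0.066))
pC (array([394.2, 315. ,  34.4]), 185, np.float64(0.066))
top wheel (array([424.8, 109. ,  71.4]), 682, np.float64(0.0633))
top can (array([ 441.8, -132.7,   49.3]), 118, np.float64(0.115))
pA (array([660.5, 202.3,  33.5]), 91, np.float64(0.0666))
pB (array([541.7, 338.7,  34.1]), 103, np.float64(0.0668))
pC (array([396.5, 312.5,  33.8]), 92, np.float64(0.0675))
```

View pics/wrist12.png

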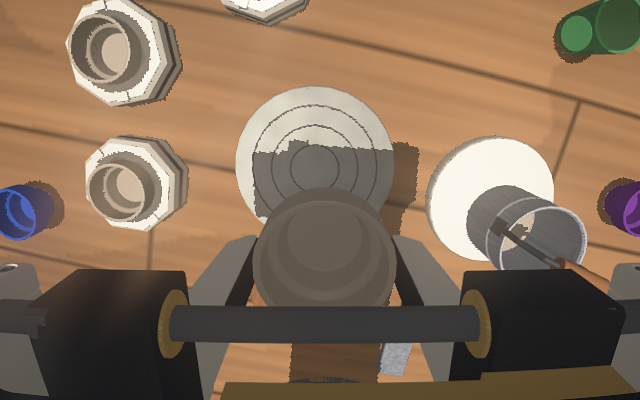

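drive_tool(steps=[0.03,-0.006,-0.002,0,0,0,1,0.04,-0.005,-0.002,0,0,0,1,0.04,0,0,0,0,0,1,0.03,0,0,0,0,0,1,0.01,0,0,0,0,0,1,0,0,0,0,0,0,1])

```text
t: 17.3
eef_pos: [0.464, 0.1009, 0.1959]
tool_rot: [[0.004, 0.202, -0.979], [-0.003, -0.979, -0.202], [-1.0, 0.004, -0.004]]
ft_force: [-0.6, 0.0, -1.3]
opening: 0.71
```

```bash
python3 - <<'E'
from h import *
to(.4635,.1065,.1755,-78)
E
```

```text
t 17.3 p [0.464  0.1009 0.1959] yaw -78.3 j6 87.6 open 0.71 F [-0.6  0.  -1.3]
  world d [-0.0005  0.0056 -0.0204] tool d (before turn) [ 0.0204 -0.0057 -0.0006] (after turn) [ 0.0204 -0.0056 -0.0007] turn [-0.0057 -0.0035 -0.0037]
```

drive_tool(steps=[0.01,-0.0055,-0.001,0,-0.003,-0.004,1,0.008,0,0,0,0,0,1,0.003,0,0,0,0,0,1,0,0,0,0,0,0,1])

```text
t: 17.8
eef_pos: [0.4648, 0.1068, 0.1763]
tool_rot: [[0.004, 0.202, -0.979], [0.001, -0.979, -0.202], [-1.0, -0.001, -0.004]]
ft_force: [-0.3, -1.0, -1.0]
opening: 0.709
```

```bash
python3 - <<'E'
from h import *
to(.4635,.1065,.1755,-78)
s=snap('side','side13');cv2.imwrite('pics/z2.png',cv2.resize(s['img'][130:280,240:420,::-1],None,fx=4,fy=4))
to(.4635,.1065,.1755,-78)
E
```

```text
t 17.8 p [0.4648 0.1068 0.1763] yaw -78.3 j6 88.2 open 0.709 F [-0.3 -1.  -1. ]
  world d [-0.0013 -0.0003 -0.0008] tool d (before turn) [ 0.0007 -0.      0.0013] (after turn) [ 0.0008 -0.      0.0013] turn [-0.0059 -0.004   0.0005]
t 17.85 p [0.4648 0.1068 0.1763] yaw -78.3 j6 88.2 open 0.706 F [-0.2 -1.2 -0.7]
  world d [-0.0013 -0.0003 -0.0008] tool d (before turn) [ 0.0008 -0.      0.0014] (after turn) [ 0.0008 -0.      0.0014] turn [-0.0059 -0.004   0.0005]
```

View pics/z2.png

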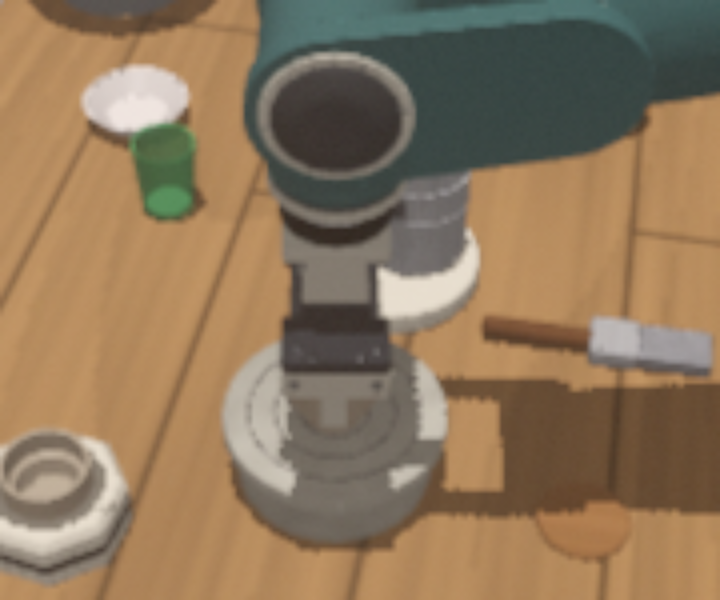

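drive_tool(steps=[0.001,0,0.001,0,0,0,1,0,0,0,0,0,0,-1,0,0,0,0,0,0,-1,0,0,0,0,0,0,-1,0,0,0,0,0,0,-1,-0.02,0,0,0,0,0,-1,-0.04,0,0,0,0,0,-1,-0.04,0,0,0,0,0,-1,-0.04,0,0,0,0,0,-1])

```text
t: 18.98
eef_pos: [0.4624, 0.1062, 0.3219]
tool_rot: [[0.003, 0.202, -0.979], [0.001, -0.979, -0.202], [-1.0, -0.001, -0.003]]
ft_force: [0.6, -0.2, -0.2]
opening: 1.002
```

```bash
python3 - <<'E'
from h import *
to(.395,.3135,.25,-78)
for n in ('wrist','side'):
    c=snap(n,n+'14');P=cloud(c)
    p=band(P,(.464,.1065),.05,.105,.118); print(n,'pot',circ(p) if len(p)>3 else 0)
E
```

```text
t 18.98 p [0.4624 0.1062 0.3219] yaw -78.3 j6 88.2 open 1.002 F [ 0.6 -0.2 -0.2]
  world d [-0.0674  0.2073 -0.0719] tool d (before turn) [ 0.072  -0.2166  0.0243] (after turn) [ 0.0719 -0.2168  0.0228] turn [-0.006  -0.0028  0.0005]
wrist pot (array([463.7, 106.1,  33.7]), 1291, np.float64(0.1114))
side pot (array([463. , 108.8,  34.6]), 117, np.float64(0.109))
```

View pics/wrist14.png

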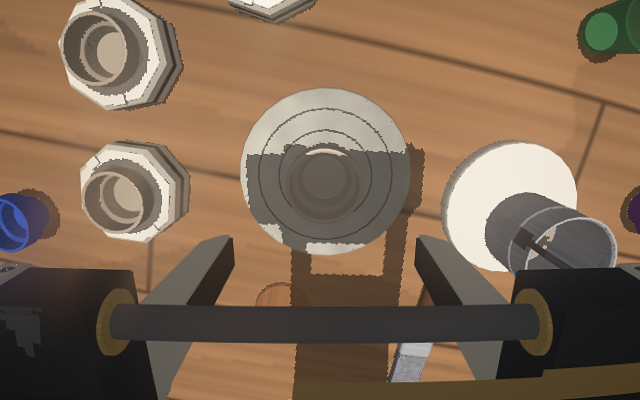

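The first pot stands centred on the wheel at (0.4637,0.106), with its rim at 0.111, which is right. Next is the pot in the mould at (0.395,0.313).

drive_tool(steps=[0,-0.043,0.005,0,0,0,-1,0,-0.043,0.005,0,0,0,-1,0,-0.043,0.005,0,0,0,-1,0.02,-0.043,0.005,0,0,0,-1,0.04,-0.043,0.005,0,0,0,-1,0.02,0,0,0,0,0,-1,0,0,0,0,0,0,-1])

```text
t: 19.95
eef_pos: [0.3938, 0.3175, 0.249]
tool_rot: [[0.014, 0.2, -0.98], [0.004, -0.98, -0.2], [-1.0, -0.001, -0.015]]
ft_force: [1.2, -0.7, 0.4]
opening: 1.0
```

```bash
python3 - <<'E'
from h import *
to(.395,.3135,.134,-78)
for n in ('wrist','side'):
    c=snap(n,n+'15');P=cloud(c)
    p=band(P,(.395,.3135),.045,.06,.075); print(n,'pC',circ(p) if len(p)>3 else 0)
    p=band(P,(.395,.3135),.08,.04,.05); print(n,'mC',circ(p) if len(p)>3 else 0)
E
```

```text
t 19.95 p [0.3938 0.3175 0.249 ] yaw -78.4 j6 114.6 open 1.0 F [ 1.2 -0.7  0.4]
  world d [ 0.0012 -0.004  -0.115 ] tool d (before turn) [0.1149 0.0043 0.0013] (after turn) [ 0.115   0.0041 -0.0003] turn [-0.0077 -0.0148  0.0013]
wrist pC (array([393.1, 312.1,  33.8]), 1638, np.float64(0.0679))
wrist mC (array([394.4, 312.4,  57.5]), 7680, np.float64(0.0451))
side pC (array([393.1, 315.7,  33.9]), 140, np.float64(0.0662))
side mC (array([392.7, 318.4,  55.4]), 634, np.float64(0.044))
```

View pics/wrist15.png

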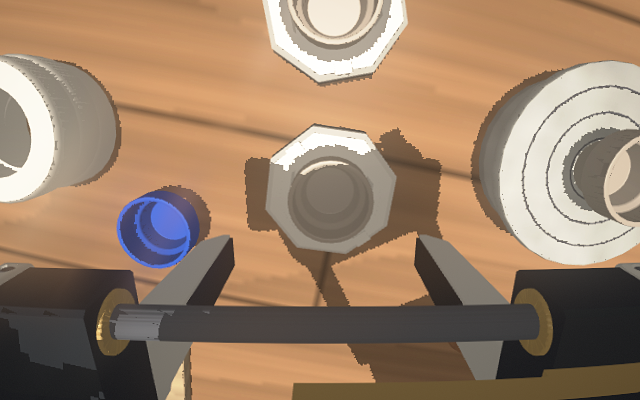

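drive_tool(steps=[0.02,0.005,0,0,-0.013,0,-1,0.03,0,0,0,0,0,-1,0.03,0,0,0,0,0,-1,0.015,0,0,0,0,0,-1,0,0,0,0,0,0,-1])

```text
t: 20.68
eef_pos: [0.3986, 0.3094, 0.154]
tool_rot: [[0.005, 0.194, -0.981], [0.005, -0.981, -0.194], [-1.0, -0.004, -0.006]]
ft_force: [-0.0, 0.6, 0.7]
opening: 1.002
```

```bash
python3 - <<'E'
from h import *
to(.3945,.3125,.134,-78)
E
```

```text
t 20.68 p [0.3986 0.3094 0.154 ] yaw -78.8 j6 113.7 open 1.002 F [-0.   0.6  0.7]
  world d [-0.0041  0.0031 -0.02  ] tool d (before turn) [ 0.02   -0.0037  0.0035] (after turn) [ 0.02   -0.0038  0.0033] turn [-0.0139 -0.0061  0.004 ]
```

drive_tool(steps=[0.008,-0.004,0.003,0,-0.005,0.004,-1,0.008,0,0,0,0,0,-1,0.003,0,0,0,0,0,-1,0,0,0,0,0,0,-1])

```text
t: 21.18
eef_pos: [0.3954, 0.3135, 0.1361]
tool_rot: [[0.003, 0.194, -0.981], [0.002, -0.981, -0.194], [-1.0, -0.001, -0.003]]
ft_force: [-0.6, 0.2, 0.5]
opening: 1.0
```

```bash
python3 - <<'E'
from h import *
to(.3945,.3125,.134,-78)
c=snap('wrist','wrist16')
E
```

```text
t 21.18 p [0.3954 0.3135 0.1361] yaw -78.8 j6 114.3 open 1.0 F [-0.6  0.2  0.5]
  world d [-0.0009 -0.001  -0.0021] tool d (before turn) [0.0021 0.0008 0.0011] (after turn) [0.0021 0.0008 0.0011] turn [-0.0139 -0.0035  0.0011]
```

View pics/wrist16.png

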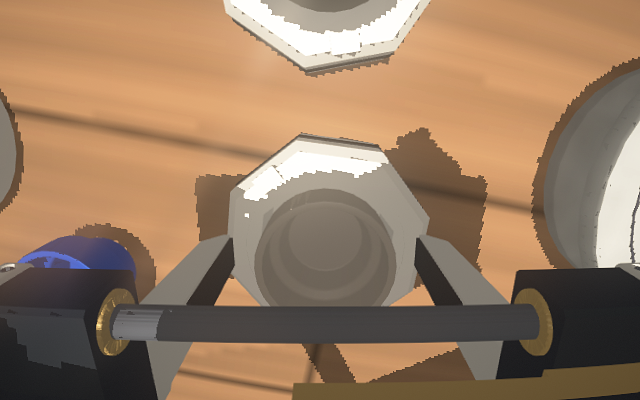

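drive_tool(steps=[0.001,0.001,0.001,0,0,0,1,0,0,0,0,0,0,1,0,0,0,0,0,0,1,0,0,0,0,0,0,1,0,0,0,0,0,0,1,0,0,0,0,0,0,1])

```text
t: 21.98
eef_pos: [0.3948, 0.3123, 0.1357]
tool_rot: [[0.004, 0.194, -0.981], [0.002, -0.981, -0.194], [-1.0, -0.002, -0.004]]
ft_force: [0.2, 0.7, -1.0]
opening: 0.718
```

drive_tool(steps=[-0.01,0,0,0,0,0,1,-0.02,0,0,0,0,0,1,-0.04,0,0,0,0,0,1,-0.05,0,0,0,0,0,1,-0.05,0,0,0,0,0,1,-0.04,0,0,0,0,0,1])

```text
t: 22.72
eef_pos: [0.3929, 0.311, 0.3522]
tool_rot: [[0.001, 0.194, -0.981], [-0.0, -0.981, -0.194], [-1.0, 0.0, -0.0]]
ft_force: [0.0, 0.4, -1.5]
opening: 0.716
```

```bash
python3 - <<'E'
from h import *
to(.4635,.1065,.3,-78)
c=snap('wrist','wrist17');c=snap('side','side17')
E
```

```text
t 22.73 p [0.3929 0.311  0.3522] yaw -78.8 j6 114.3 open 0.716 F [ 0.   0.4 -1.5]
  world d [ 0.0706 -0.2045 -0.0522] tool d (before turn) [ 0.0523  0.2144 -0.0296] (after turn) [ 0.0522  0.2148 -0.0266] turn [-0.014  -0.0005 -0.0003]
```

View pics/wrist17.png

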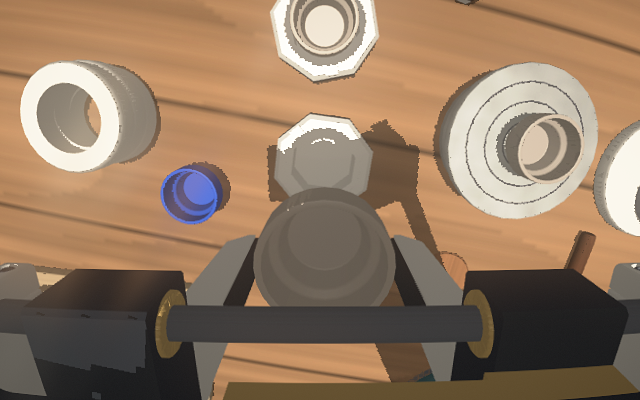

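drive_tool(steps=[0,0.03,-0.004,0,0,0,1,0,0.043,-0.006,0,0,0,1,0,0.043,-0.006,0,0,0,1,0,0.043,-0.006,0,0,0,1,0.02,0.04,-0.006,0,0,0,1,0.03,0.012,-0.002,0,0,0,1,0.015,0,0,0,0,0,1,0,0,0,0,0,0,1])

```text
t: 23.82
eef_pos: [0.4644, 0.1045, 0.2863]
tool_rot: [[0.003, 0.196, -0.981], [0.003, -0.981, -0.196], [-1.0, -0.002, -0.004]]
ft_force: [0.1, 0.3, -0.2]
opening: 0.72
```

```bash
python3 - <<'E'
from h import *
to(.4637,.1063,.2025,-78)
for n in ('wrist','side','top'):
    c=snap(n,n+'18');P=cloud(c)
    p=band(P,(.464,.1065),.05,.107,.116); print(n,'pot',circ(p) if len(p)>3 else 0)
    z=observe()['eef_pos'][2]-.1145+.048
    p=band(P,(.464,.1065),.05,z-.006,z+.006); print(n,'held',circ(p) if len(p)>3 else 0)
    p=band(P,(.45,-.125),.08,.105,.125); print(n,'can',circ(p) if len(p)>3 else 0)
E
```

```text
t 23.82 p [0.4644 0.1045 0.2863] yaw -78.7 j6 88.3 open 0.72 F [ 0.1  0.3 -0.2]
  world d [-0.0007  0.0018 -0.0838] tool d (before turn) [ 0.0838 -0.0017  0.0007] (after turn) [ 0.0838 -0.0019  0.0003] turn [-0.0127 -0.0036  0.0019]
wrist pot (array([467. , 106.9,  33.4]), 765, np.float64(0.112))
wrist held (array([472.3, 106.6,  47.7]), 4137, np.float64(0.2196))
wrist can (array([ 454.9, -127.6,   44.4]), 1196, np.float64(0.1125))
side pot (array([463.2, 109.2,  34.2]), 96, np.float64(0.1097))
side held (array([460. , 125.6,  30.4]), 56, np.float64(0.2191))
side can (array([ 437.5, -130.3,   50.3]), 111, np.float64(0.1113))
top pot (array([439.2,  97.5,  16.1]), 15, np.float64(0.1104))
top held (array([435.8,  93.5,   4.4]), 4, np.float64(0.2206))
top can (array([ 441.8, -132.2,   47.5]), 118, np.float64(0.115))
```

View pics/wrist18.png

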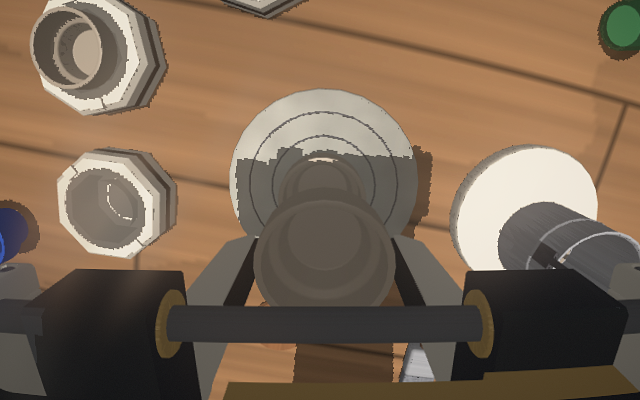

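drive_tool(steps=[0.02,-0.002,0,0,-0.003,0.002,1,0.025,0,0,0,0,0,1,0.008,0,0,0,0,0,1,0,0,0,0,0,0,1])

```text
t: 24.48
eef_pos: [0.4645, 0.1086, 0.2332]
tool_rot: [[0.004, 0.199, -0.98], [0.001, -0.98, -0.199], [-1.0, 0.0, -0.005]]
ft_force: [0.6, 0.1, -0.9]
opening: 0.717
```

```bash
python3 - <<'E'
from h import *
to(.4637,.1063,.2025,-78)
E
```

```text
t 24.48 p [0.4645 0.1086 0.2332] yaw -78.5 j6 88.7 open 0.717 F [ 0.6  0.1 -0.9]
  world d [-0.0008 -0.0023 -0.0307] tool d (before turn) [0.0307 0.0021 0.0014] (after turn) [0.0307 0.0021 0.0013] turn [-0.0095 -0.0045 -0.0004]
```

drive_tool(steps=[0.006,0.002,0.001,0,-0.004,0,1,0.008,0,0,0,0,0,1,0.008,0,0,0,0,0,1,0.004,0,0,0,0,0,1,0,0,0,0,0,0,1])

```text
t: 25.1
eef_pos: [0.4643, 0.1064, 0.2067]
tool_rot: [[0.002, 0.198, -0.98], [-0.0, -0.98, -0.198], [-1.0, 0.0, -0.002]]
ft_force: [-0.5, -0.2, -1.5]
opening: 0.72
```

```bash
python3 - <<'E'
from h import *
to(.4637,.1063,.2025,-78)
E
```

```text
t 25.1 p [0.4643 0.1064 0.2067] yaw -78.6 j6 88.4 open 0.72 F [-0.5 -0.2 -1.5]
  world d [-0.0006 -0.0001 -0.0042] tool d (before turn) [ 0.0042 -0.0001  0.0006] (after turn) [ 0.0042 -0.0001  0.0006] turn [-0.0096 -0.002  -0.0004]
```

drive_tool(steps=[0.003,0,0,0,0,0,1,0.001,0,0,0,0,0,1,0,0,0,0,0,0,1,0,0,0,0,0,0,-1,0,0,0,0,0,0,-1,0,0,0,0,0,0,-1,0,0,0,0,0,0,-1,-0.02,0,0,0,0,0,-1,-0.04,0,0,0,0,0,-1,-0.05,0,0,0,0,0,-1])

```text
t: 26.35
eef_pos: [0.4634, 0.1063, 0.316]
tool_rot: [[-0.001, 0.199, -0.98], [-0.001, -0.98, -0.199], [-1.0, 0.0, 0.001]]
ft_force: [0.6, -0.1, 0.2]
opening: 0.998
```

```bash
python3 - <<'E'
from h import *
to(.54,.34,.25,-78)
for n in ('wrist','side'):
    c=snap(n,n+'19');P=cloud(c)
    p=band(P,(.464,.1065),.05,.126,.15); print(n,'pot',circ(p) if len(p)>3 else 0)
    p=band(P,(.464,.1065),.05,.105,.12); print(n,'pot0',circ(p) if len(p)>3 else 0)
E
```

```text
t 26.35 p [0.4634 0.1063 0.316 ] yaw -78.5 j6 88.4 open 0.998 F [ 0.6 -0.1  0.2]
  world d [ 0.0766  0.2337 -0.066 ] tool d (before turn) [ 0.0658 -0.2139 -0.1216] (after turn) [ 0.066  -0.2127 -0.1235] turn [-0.0096  0.0011 -0.0003]
wrist pot (array([463.1, 105.4,  33.6]), 1756, np.float64(0.1347))
wrist pot0 (array([465.5, 106.5,  32.8]), 1839, np.float64(0.1129))
side pot (array([463.1, 108.7,  34.8]), 153, np.float64(0.1319))
side pot0 (array([463.2, 110.7,  33.8]), 180, np.float64(0.1124))
```

View pics/wrist19.png

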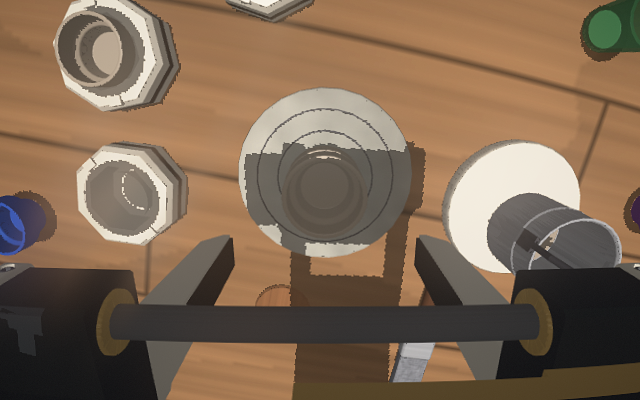

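The second pot is nested, with its rim at about 0.135 and home expected at 0.136. Next is the pot at (0.54,0.34).

drive_tool(steps=[0,-0.03,-0.017,0,0,0,-1,0,-0.043,-0.024,0,0,0,-1,0,-0.043,-0.024,0,0,0,-1,0,-0.043,-0.024,0,0,0,-1,0.02,-0.043,-0.024,0,0,0,-1,0.03,-0.01,-0.006,0,0,0,-1,0.015,0,0,0,0,0,-1,0,0,0,0,0,0,-1])

```text
t: 27.45
eef_pos: [0.5423, 0.3451, 0.2641]
tool_rot: [[0.016, 0.197, -0.98], [0.003, -0.98, -0.197], [-1.0, -0.0, -0.016]]
ft_force: [-0.5, 0.1, 0.0]
opening: 1.0
```

```bash
python3 - <<'E'
from h import *
to(.5395,.3395,.134,-78)
for n in ('wrist','side'):
    c=snap(n,n+'20');P=cloud(c)
    p=band(P,(.54,.34),.045,.06,.075); print(n,'pB',circ(p) if len(p)>3 else 0)
    p=band(P,(.54,.34),.08,.04,.05); print(n,'mB',circ(p) if len(p)>3 else 0)
E
```

```text
t 27.45 p [0.5423 0.3451 0.2641] yaw -78.6 j6 109.0 open 1.0 F [-0.5  0.1  0. ]
  world d [-0.0028 -0.0056 -0.1301] tool d (before turn) [0.13  0.005 0.006] (after turn) [0.1301 0.0049 0.0039] turn [-0.0112 -0.0164  0.0001]
wrist pB (array([539.3, 339.4,  33.6]), 1459, np.float64(0.0679))
wrist mB (array([539.4, 339.3,  57. ]), 7037, np.float64(0.0451))
side pB (array([538.8, 342.8,  33.7]), 159, np.float64(0.0663))
side mB (array([538.6, 342.6,  56.7]), 647, np.float64(0.044))
```

View pics/wrist20.png

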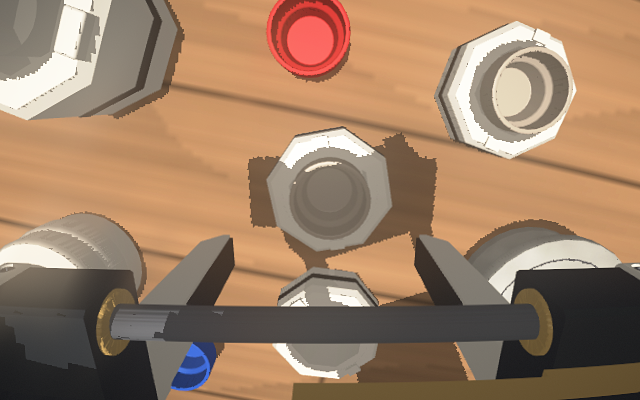

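drive_tool(steps=[0.02,0.005,0.004,0,-0.016,0,-1,0.035,0,0,0,0,0,-1,0.035,0,0,0,0,0,-1,0.02,0,0,0,0,0,-1,0,0,0,0,0,0,-1])

```text
t: 28.18
eef_pos: [0.5402, 0.3364, 0.1537]
tool_rot: [[0.004, 0.194, -0.981], [0.003, -0.981, -0.194], [-1.0, -0.002, -0.004]]
ft_force: [0.3, -0.2, 0.3]
opening: 0.998
```

```bash
python3 - <<'E'
from h import *
to(.5393,.3397,.134,-78)
E
```

```text
t 28.18 p [0.5402 0.3364 0.1537] yaw -78.8 j6 108.4 open 0.998 F [ 0.3 -0.2  0.3]
  world d [-0.0009  0.0033 -0.0197] tool d (before turn) [ 0.0197 -0.0034  0.0003] (after turn) [ 0.0197 -0.0034  0.0002] turn [-0.0144 -0.0041  0.0023]
```

drive_tool(steps=[0.008,-0.003,0,0,-0.004,0.002,-1,0.009,0,0,0,0,0,-1,0.003,0,0,0,0,0,-1,0,0,0,0,0,0,-1])

```text
t: 28.68
eef_pos: [0.5405, 0.34, 0.1355]
tool_rot: [[0.003, 0.194, -0.981], [0.002, -0.981, -0.194], [-1.0, -0.001, -0.003]]
ft_force: [0.4, 0.3, 0.1]
opening: 1.0
```

```bash
python3 - <<'E'
from h import *
to(.5393,.3397,.134,-78)
c=snap('wrist','wrist21')
E
```

```text
t 28.68 p [0.5405 0.34   0.1355] yaw -78.8 j6 108.7 open 1.0 F [0.4 0.3 0.1]
  world d [-0.0012 -0.0003 -0.0015] tool d (before turn) [0.0015 0.0001 0.0013] (after turn) [0.0015 0.0001 0.0013] turn [-0.0144 -0.0033  0.0014]
```

View pics/wrist21.png

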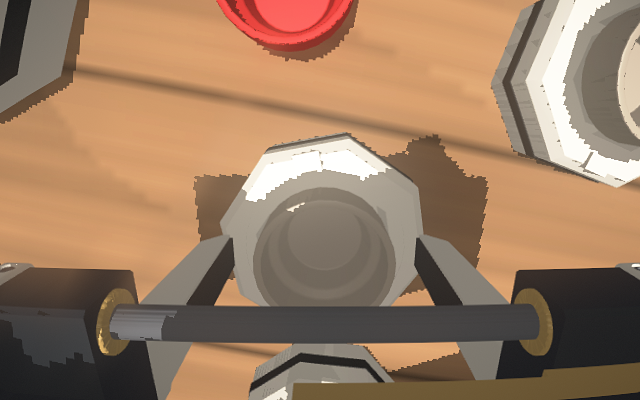

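drive_tool(steps=[0,0,0.001,0,0,0,1,0,0,0,0,0,0,1,0,0,0,0,0,0,1,0,0,0,0,0,0,1,0,0,0,0,0,0,1,0,0,0,0,0,0,1])

```text
t: 29.48
eef_pos: [0.5397, 0.3399, 0.1364]
tool_rot: [[0.004, 0.194, -0.981], [0.003, -0.981, -0.194], [-1.0, -0.002, -0.004]]
ft_force: [0.2, 0.6, -0.6]
opening: 0.704
```

drive_tool(steps=[-0.01,0,0,0,0,0,1,-0.02,0,0,0,0,0,1,-0.04,0,0,0,0,0,1,-0.05,0,0,0,0,0,1,-0.05,0,0,0,0,0,1,-0.04,0,0,0,0,0,1])

```text
t: 30.22
eef_pos: [0.5377, 0.3386, 0.3565]
tool_rot: [[0.002, 0.194, -0.981], [0.002, -0.981, -0.194], [-1.0, -0.001, -0.003]]
ft_force: [-0.3, 0.2, -1.2]
opening: 0.701
```

```bash
python3 - <<'E'
from h import *
to(.4635,.1063,.31,-78)
c=snap('wrist','wrist22')
E
```

```text
t 30.23 p [0.5377 0.3386 0.3565] yaw -78.8 j6 108.7 open 0.701 F [-0.3  0.2 -1.2]
  world d [-0.0742 -0.2323 -0.0465] tool d (before turn) [0.0459 0.2136 0.1179] (after turn) [0.0465 0.2118 0.1208] turn [-0.0144 -0.0028  0.0012]
```

View pics/wrist22.png

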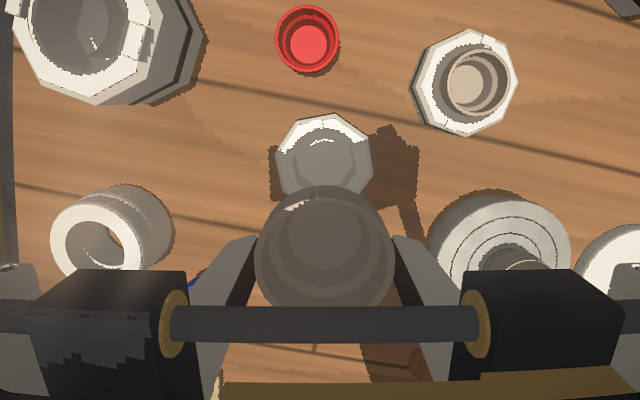

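drive_tool(steps=[0,0.03,0.017,0,0,0,1,0,0.043,0.024,0,0,0,1,0,0.043,0.024,0,0,0,1,0,0.043,0.024,0,0,0,1,0.015,0.04,0.022,0,0,0,1,0.025,0.012,0.006,0,0,0,1,0.01,0,0,0,0,0,1,0,0,0,0,0,0,1])

```text
t: 31.28
eef_pos: [0.4608, 0.1033, 0.3216]
tool_rot: [[0.022, 0.195, -0.981], [0.009, -0.981, -0.195], [-1.0, -0.004, -0.024]]
ft_force: [-0.6, 0.2, -1.0]
opening: 0.703
```

```bash
python3 - <<'E'
from h import *
to(.4637,.1063,.2272,-78)
for n in ('wrist','side','top'):
    c=snap(n,n+'23');P=cloud(c)
    p=band(P,(.464,.1065),.05,.13,.142); print(n,'pot',circ(p) if len(p)>3 else 0)
    p=band(P,(.45,-.125),.08,.105,.125); print(n,'can',circ(p) if len(p)>3 else 0)
E
```

```text
t 31.27 p [0.4608 0.1033 0.3216] yaw -78.8 j6 88.2 open 0.703 F [-0.6  0.2 -1. ]
  world d [ 0.0029  0.003  -0.0944] tool d (before turn) [ 0.0945 -0.002  -0.0012] (after turn) [ 0.0944 -0.0023 -0.0035] turn [-0.0135 -0.0236  0.0041]
wrist pot (array([465.3, 105.6,  33.2]), 713, np.float64(0.1358))
wrist can (array([ 442.9, -131.6,   48.5]), 1546, np.float64(0.1127))
side pot (array([463.1, 108.8,  34.7]), 111, np.float64(0.1333))
side can (array([ 436.4, -131.5,   47.3]), 94, np.float64(0.1115))
top pot 0
top can (array([ 443.6, -132.4,   47.2]), 115, np.float64(0.1151))
```

View pics/wrist23.png

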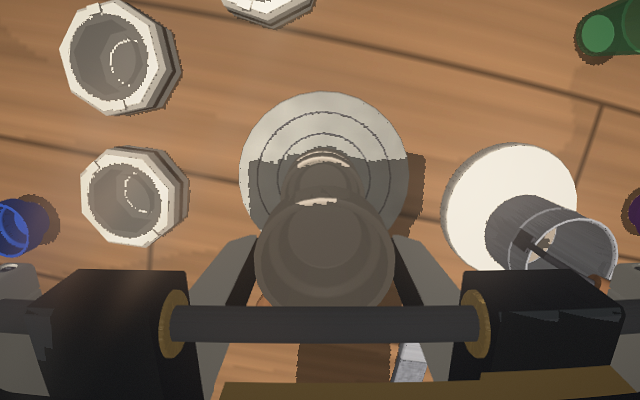

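drive_tool(steps=[0.015,-0.002,-0.003,0,-0.024,0.004,1,0.025,0,0,0,0,0,1,0.012,0,0,0,0,0,1,0,0,0,0,0,0,1])

```text
t: 31.92
eef_pos: [0.4648, 0.108, 0.2676]
tool_rot: [[-0.004, 0.197, -0.98], [-0.001, -0.98, -0.197], [-1.0, 0.0, 0.004]]
ft_force: [-0.4, 0.5, -0.8]
opening: 0.705
```

```bash
python3 - <<'E'
from h import *
to(.4637,.1063,.2272,-78)
E
```

```text
t 31.93 p [0.4648 0.108  0.2676] yaw -78.6 j6 88.6 open 0.705 F [-0.4  0.5 -0.8]
  world d [-0.0011 -0.0017 -0.0404] tool d (before turn) [0.0404 0.0014 0.0013] (after turn) [0.0404 0.0014 0.0014] turn [-0.0107  0.0039 -0.0003]
```

drive_tool(steps=[0.01,0.0015,0.001,0,0.003,0,1,0.01,0,0,0,0,0,1,0.008,0,0,0,0,0,1,0.006,0,0,0,0,0,1,0,0,0,0,0,0,1])

```text
t: 32.55
eef_pos: [0.4643, 0.1062, 0.2324]
tool_rot: [[0.001, 0.197, -0.98], [-0.0, -0.98, -0.197], [-1.0, 0.0, -0.0]]
ft_force: [-0.7, -0.8, -2.2]
opening: 0.705
```

```bash
python3 - <<'E'
from h import *
to(.4637,.1063,.2272,-78)
E
```

```text
t 32.55 p [0.4643 0.1062 0.2324] yaw -78.6 j6 88.5 open 0.705 F [-0.7 -0.8 -2.2]
  world d [-0.0006  0.0001 -0.0052] tool d (before turn) [ 0.0052 -0.0002  0.0006] (after turn) [ 0.0052 -0.0002  0.0006] turn [-0.0108 -0.0004 -0.0004]
```

drive_tool(steps=[0.004,0,0,0,0,0,1,0.001,0,0,0,0,0,1,0,0,0,0,0,0,1,0,0,0,0,0,0,-1,0,0,0,0,0,0,-1,0,0,0,0,0,0,-1,0,0,0,0,0,0,-1,-0.02,0,0,0,0,0,-1,-0.04,0,0,0,0,0,-1,-0.04,0,0,0,0,0,-1])

```text
t: 33.8
eef_pos: [0.4638, 0.1062, 0.3314]
tool_rot: [[-0.001, 0.197, -0.98], [-0.001, -0.98, -0.197], [-1.0, 0.0, 0.001]]
ft_force: [0.4, 0.3, -0.1]
opening: 0.999
```

```bash
python3 - <<'E'
from h import *
to(.658,.2035,.25,-78)
for n in ('wrist','side'):
    c=snap(n,n+'24');P=cloud(c)
    p=band(P,(.464,.1065),.05,.15,.175); print(n,'pot',circ(p) if len(p)>3 else 0)
    p=band(P,(.658,.2035),.045,.06,.075); print(n,'pA',circ(p) if len(p)>3 else 0)
E
```

```text
t 33.8 p [0.4638 0.1062 0.3314] yaw -78.6 j6 88.5 open 0.999 F [ 0.4  0.3 -0.1]
  world d [ 0.1942  0.0973 -0.0814] tool d (before turn) [ 0.0811 -0.0571 -0.2097] (after turn) [ 0.0814 -0.0548 -0.2102] turn [-0.0108  0.0011 -0.0003]
wrist pot (array([463.8, 105.5,  33.6]), 1855, np.float64(0.1586))
wrist pA 0
side pot (array([463. , 109.3,  34.2]), 156, np.float64(0.1562))
side pA (array([656.9, 204.5,  35. ]), 141, np.float64(0.0657))
```

View pics/wrist24.png

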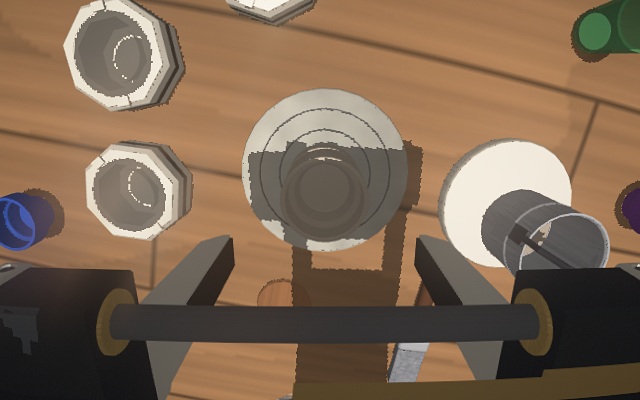

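View pics/side24.png

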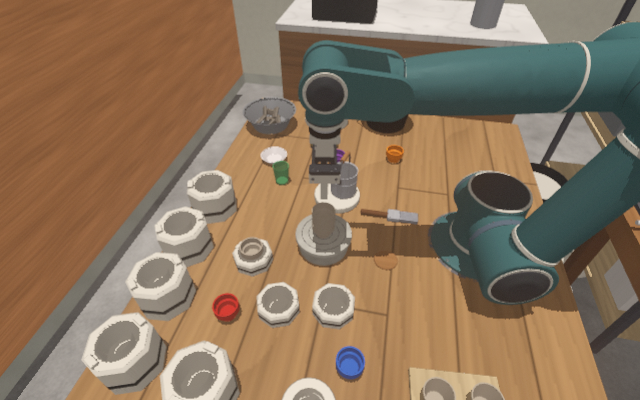

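drive_tool(steps=[0,-0.008,-0.03,0,0,0,-1,0,-0.012,-0.043,0,0,0,-1,0,-0.012,-0.043,0,0,0,-1,0,-0.012,-0.043,0,0,0,-1,0.02,-0.01,-0.04,0,0,0,-1,0.03,-0.002,-0.01,0,0,0,-1,0.02,0,0,0,0,0,-1,0,0,0,0,0,0,-1])

```text
t: 34.9
eef_pos: [0.665, 0.2056, 0.2711]
tool_rot: [[0.012, 0.197, -0.98], [0.002, -0.98, -0.197], [-1.0, 0.001, -0.012]]
ft_force: [-0.5, 0.2, -0.2]
opening: 0.999
```

```bash
python3 - <<'E'
from h import *
to(.658,.203,.134,-78)
for n in ('wrist','side','top'):
    c=snap(n,n+'25');P=cloud(c)
    p=band(P,(.658,.203),.045,.06,.075); print(n,'pA',circ(p) if len(p)>3 else 0)
    p=band(P,(.658,.203),.08,.04,.05); print(n,'mA',circ(p) if len(p)>3 else 0)
E
```

```text
t 34.9 p [0.665  0.2056 0.2711] yaw -78.6 j6 93.8 open 0.999 F [-0.5  0.2 -0.2]
  world d [-0.007  -0.0026 -0.1371] tool d (before turn) [0.137  0.0011 0.009 ] (after turn) [0.1371 0.0011 0.0074] turn [-0.0112 -0.0119 -0.0008]
wrist pA (array([657.9, 201.6,  33.7]), 1437, np.float64(0.0679))
wrist mA (array([657.9, 202.6,  57.4]), 6629, np.float64(0.0451))
side pA (array([656.6, 205. ,  34.5]), 137, np.float64(0.0659))
side mA (array([655.5, 207.1,  54.9]), 468, np.float64(0.044))
top pA (array([676.2, 211.8,  26.5]), 34, np.float64(0.067))
top mA (array([683.1, 221.4,  35.3]), 101, np.float64(0.0447))
```

View pics/wrist25.png

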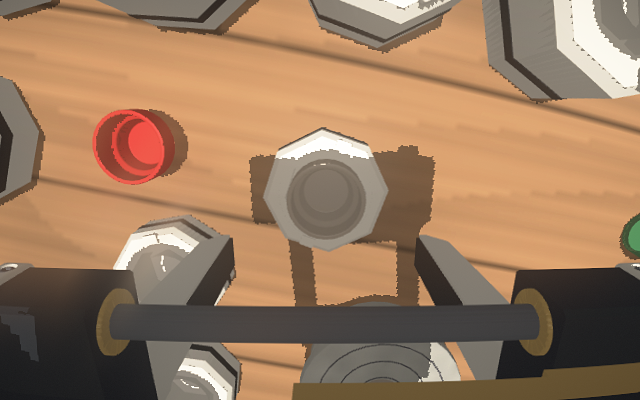

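View pics/top25.png

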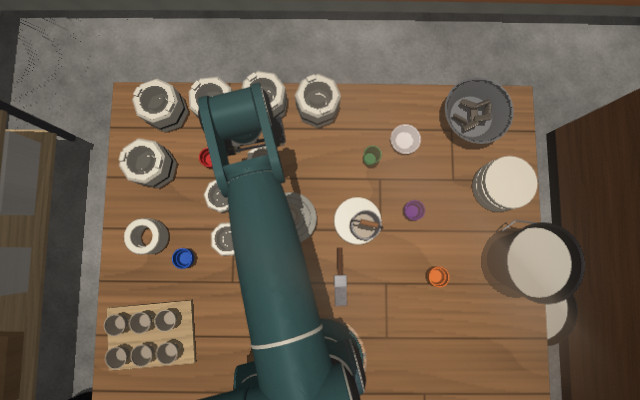

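drive_tool(steps=[0.02,0.001,0.009,0,-0.012,0,-1,0.035,0,0,0,0,0,-1,0.035,0,0,0,0,0,-1,0.02,0,0,0,0,0,-1,0,0,0,0,0,0,-1])

```text
t: 35.67
eef_pos: [0.6583, 0.2027, 0.1706]
tool_rot: [[0.015, 0.196, -0.98], [0.003, -0.981, -0.196], [-1.0, -0.0, -0.015]]
ft_force: [0.9, -0.2, 0.4]
opening: 1.004
```

```bash
python3 - <<'E'
from h import *
to(.6577,.2025,.134,-78)
E
```

```text
t 35.67 p [0.6583 0.2027 0.1706] yaw -78.7 j6 93.7 open 1.004 F [ 0.9 -0.2  0.4]
  world d [-0.0006 -0.0002 -0.0366] tool d (before turn) [0.0365 0.0001 0.0012] (after turn) [0.0366 0.0001 0.0006] turn [-0.0119 -0.0155  0.0002]
```

drive_tool(steps=[0.014,0,0,0,-0.015,0,-1,0.014,0,0,0,0,0,-1,0.008,0,0,0,0,0,-1,0,0,0,0,0,0,-1])

```text
t: 36.17
eef_pos: [0.6595, 0.203, 0.1354]
tool_rot: [[0.003, 0.196, -0.981], [0.001, -0.981, -0.196], [-1.0, -0.001, -0.003]]
ft_force: [0.5, 1.0, 0.1]
opening: 1.001
```

```bash
python3 - <<'E'
from h import *
to(.6577,.2025,.134,-78)
c=snap('wrist','wrist26')
E
```

```text
t 36.17 p [0.6595 0.203  0.1354] yaw -78.7 j6 93.7 open 1.001 F [0.5 1.  0.1]
  world d [-0.0018 -0.0005 -0.0014] tool d (before turn) [0.0013 0.0001 0.0019] (after turn) [0.0014 0.0001 0.0019] turn [-0.0119 -0.003   0.0006]
```

View pics/wrist26.png

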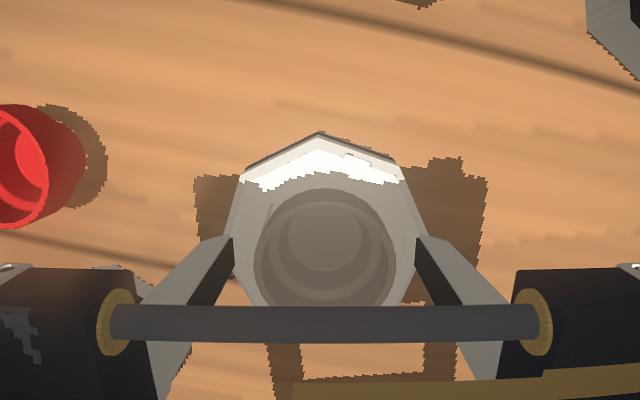

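drive_tool(steps=[0,0,0.002,0,0,0,1,0,0,0,0,0,0,1,0,0,0,0,0,0,1,0,0,0,0,0,0,1,0,0,0,0,0,0,1,0,0,0,0,0,0,1])

```text
t: 36.98
eef_pos: [0.6578, 0.2027, 0.137]
tool_rot: [[0.005, 0.196, -0.981], [0.002, -0.981, -0.196], [-1.0, -0.001, -0.005]]
ft_force: [-0.5, -0.4, -0.3]
opening: 0.711
```

drive_tool(steps=[-0.01,0,0,0,0,0,1,-0.02,0,0,0,0,0,1,-0.04,0,0,0,0,0,1,-0.05,0,0,0,0,0,1,-0.05,0,0,0,0,0,1,-0.04,0,0,0,0,0,1])

```text
t: 37.72
eef_pos: [0.6555, 0.202, 0.3573]
tool_rot: [[0.004, 0.196, -0.981], [0.001, -0.981, -0.196], [-1.0, -0.001, -0.004]]
ft_force: [0.6, 0.0, -1.5]
opening: 0.714
```

```bash
python3 - <<'E'
from h import *
to(.4637,.1063,.33,-78)
c=snap('wrist','wrist27')
E
```

```text
t 37.73 p [0.6555 0.202  0.3573] yaw -78.7 j6 93.7 open 0.714 F [ 0.6  0.  -1.5]
  world d [-0.1918 -0.0957 -0.0273] tool d (before turn) [0.0265 0.0562 0.207 ] (after turn) [0.0273 0.0537 0.2076] turn [-0.0119 -0.0038  0.0006]
```

View pics/wrist27.png

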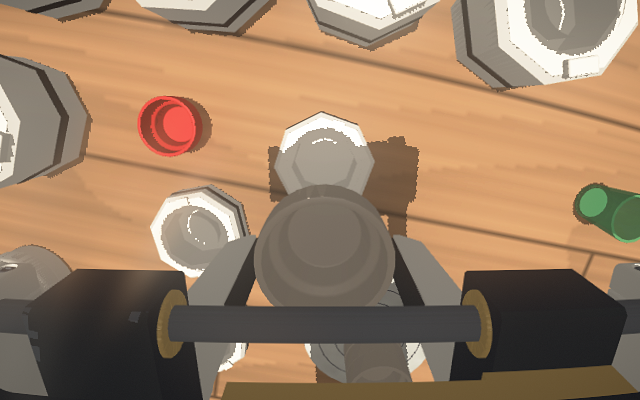

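drive_tool(steps=[0,0.008,0.03,0,0,0,1,0,0.011,0.042,0,0,0,1,0,0.011,0.042,0,0,0,1,0,0.011,0.042,0,0,0,1,0.008,0.011,0.036,0,0,0,1,0.01,0.003,0.01,0,0,0,1,0.005,0,0,0,0,0,1,0,0,0,0,0,0,1])

```text
t: 38.78
eef_pos: [0.4627, 0.1062, 0.3482]
tool_rot: [[0.024, 0.197, -0.98], [0.006, -0.98, -0.196], [-1.0, -0.001, -0.024]]
ft_force: [-0.3, 0.1, -1.8]
opening: 0.711
```

```bash
python3 - <<'E'
from h import *
to(.4637,.1063,.252,-78)
for n in ('wrist','side','top'):
    c=snap(n,n+'28');P=cloud(c)
    p=band(P,(.464,.1065),.05,.15,.168); print(n,'pot',circ(p) if len(p)>3 else 0)
    p=band(P,(.45,-.125),.08,.105,.125); print(n,'can',circ(p) if len(p)>3 else 0)
E
```

```text
t 38.77 p [0.4627 0.1062 0.3482] yaw -78.7 j6 88.5 open 0.711 F [-0.3  0.1 -1.8]
  world d [ 0.001   0.0001 -0.0962] tool d (before turn) [0.0962 0.0002 0.0013] (after turn) [ 0.0962  0.0001 -0.001 ] turn [-0.0116 -0.0243  0.0009]
wrist pot (array([467.1, 105.8,  33.1]), 716, np.float64(0.1593))
wrist can (array([ 442.3, -131.9,   48.9]), 1379, np.float64(0.1129))
side pot (array([463.6, 110.3,  34.4]), 163, np.float64(0.156))
side can (array([ 438.8, -130.8,   48.9]), 92, np.float64(0.1114))
top pot (array([436.2, 101. ,  12.2]), 11, np.float64(0.16))
top can (array([ 441.9, -132.2,   47.4]), 120, np.float64(0.1147))
```

View pics/wrist28.png

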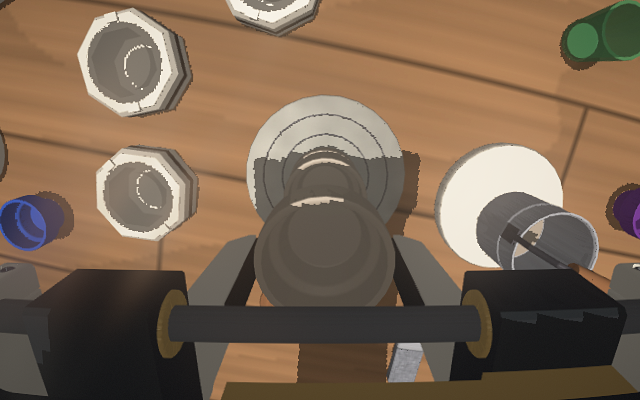

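drive_tool(steps=[0.015,0,0.001,0,-0.024,0,1,0.025,0,0,0,0,0,1,0.015,0,0,0,0,0,1,0,0,0,0,0,0,1])

```text
t: 39.42
eef_pos: [0.4627, 0.1066, 0.2889]
tool_rot: [[-0.006, 0.197, -0.98], [-0.0, -0.98, -0.197], [-1.0, -0.001, 0.006]]
ft_force: [-0.3, 0.0, -1.3]
opening: 0.713
```

```bash
python3 - <<'E'
from h import *
to(.4637,.1063,.252,-78)
E
```

```text
t 39.42 p [0.4627 0.1066 0.2889] yaw -78.6 j6 88.5 open 0.713 F [-0.3  0.  -1.3]
  world d [ 0.001  -0.0003 -0.0369] tool d (before turn) [ 0.0369  0.0005 -0.0011] (after turn) [ 0.0369  0.0005 -0.0009] turn [-0.0109  0.0061  0.0012]
```

drive_tool(steps=[0.01,0,-0.001,0,0.006,0,1,0.01,0,0,0,0,0,1,0.008,0,0,0,0,0,1,0.004,0,0,0,0,0,1,0,0,0,0,0,0,1])

```text
t: 40.05
eef_pos: [0.464, 0.1069, 0.256]
tool_rot: [[0.001, 0.197, -0.98], [0.001, -0.98, -0.197], [-1.0, -0.001, -0.002]]
ft_force: [-0.7, -0.1, -1.0]
opening: 0.715
```

```bash
python3 - <<'E'
from h import *
to(.4637,.1063,.252,-78)
E
```

```text
t 40.05 p [0.464  0.1069 0.256 ] yaw -78.6 j6 88.5 open 0.715 F [-0.7 -0.1 -1. ]
  world d [-0.0003 -0.0006 -0.004 ] tool d (before turn) [0.004  0.0005 0.0005] (after turn) [0.004  0.0005 0.0005] turn [-0.0109 -0.0015  0.0011]
```

drive_tool(steps=[0.003,0,0,0,0,0,1,0.001,0,0,0,0,0,1,0,0,0,0,0,0,1,0,0,0,0,0,0,-1,0,0,0,0,0,0,-1,0,0,0,0,0,0,-1,0,0,0,0,0,0,-1,-0.02,0,0,0,0,0,-1,-0.04,0,0,0,0,0,-1,-0.05,0,0,0,0,0,-1])

```text
t: 41.3
eef_pos: [0.4633, 0.1067, 0.3655]
tool_rot: [[-0.001, 0.197, -0.98], [0.001, -0.98, -0.197], [-1.0, -0.001, 0.001]]
ft_force: [0.3, 0.9, 0.9]
opening: 0.999
```

```bash
python3 - <<'E'
from h import *
to(.4635,-.1,.42,-78)
for n in ('wrist','side'):
    c=snap(n,n+'29');P=cloud(c)
    for z in (.112,.136,.16,.184):
        p=band(P,(.464,.1065),.05,z-.008,z+.006); print(n,z,circ(p) if len(p)>3 else 0, p[:,2].max() if len(p) else 0)
E
```

```text
t 41.3 p [0.4633 0.1067 0.3655] yaw -78.6 j6 88.5 open 0.999 F [0.3 0.9 0.9]
  world d [ 2.000e-04 -2.067e-01  5.450e-02] tool d (before turn) [-0.0547  0.2026  0.0406] (after turn) [-0.0545  0.2022  0.0427] turn [-0.0109  0.0011  0.0012]
wrist 0.112 (array([476.7, 109.8,  30.6]), 162, np.float64(0.1114)) 0.11767177168166773
wrist 0.136 (array([482.1, 108.4,  27.8]), 62, np.float64(0.1363)) 0.14196830916481457
wrist 0.16 (array([466.3, 106.2,  32.6]), 1698, np.float64(0.1602)) 0.1659874730374992
wrist 0.184 (array([463.8, 106.4,  33.6]), 1638, np.float64(0.1831)) 0.18636071219902434
side 0.112 (array([463.1, 110. ,  33.6]), 76, np.float64(0.1102)) 0.11757634757566504
side 0.136 (array([462. , 114.6,  32.8]), 99, np.float64(0.1359)) 0.14191019667472418
side 0.16 (array([463.4, 110.4,  33.8]), 174, np.float64(0.1591)) 0.16594314927777618
side 0.184 (array([462.3, 110.3,  34.8]), 138, np.float64(0.1806)) 0.18548936187584436
```

View pics/wrist29.png

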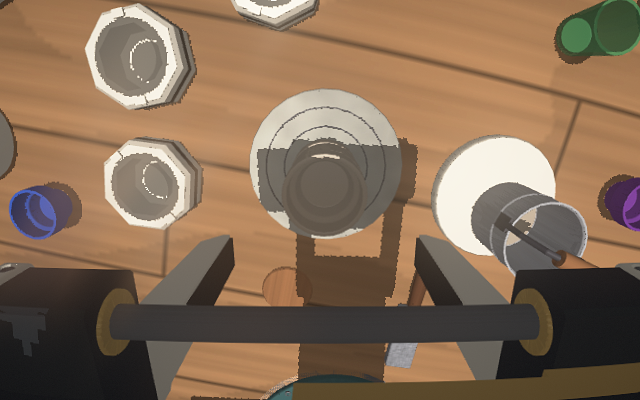

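View pics/side29.png

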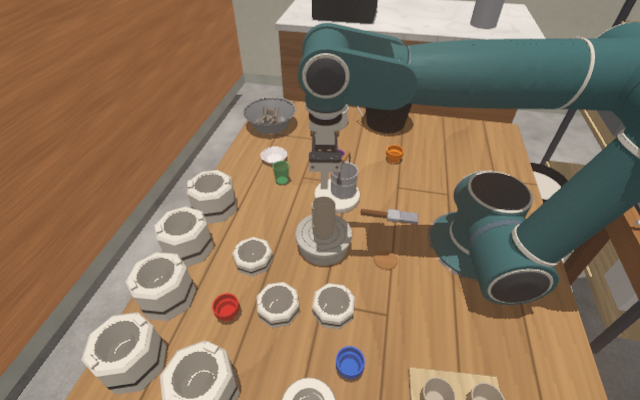

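The four-pot stack is built, with its top rim at about 0.183 and 0.184 expected. I'll back the arm off and do a final check of everything.

drive_tool(steps=[-0.03,0,0,0,0,0,-1,-0.03,-0.04,0,0,0,0,-1,0,-0.045,0.01,0,0,0,-1,0,-0.045,0.01,0,0,0,-1,0,-0.045,0.01,0,0,0,-1,0,-0.045,0.01,0,0,0,-1,0,-0.03,0,0,0,0,-1,0,0,0,0,0,0,-1,0,0,0,0,0,0,-1,0,0,0,0,0,0,-1])

```text
t: 42.65
eef_pos: [0.3712, 0.3491, 0.4408]
tool_rot: [[0.014, 0.195, -0.981], [0.006, -0.981, -0.195], [-1.0, -0.003, -0.015]]
ft_force: [-0.2, -0.3, -0.1]
opening: 1.0
```

```bash
python3 - <<'E'
from h import *
for n in ('top','side'):
    c=snap(n,n+'30');P=cloud(c);img=c['img'].astype(int)
    p=band(P,(.464,.1065),.05,.175,.19); print(n,'stack rim',circ(p) if len(p)>3 else 0,p[:,2].max())
    p=band(P,(.464,.1065),.1,.058,.07); print(n,'wheel',circ(p))
    p=band(P,(.461,-.117),.1,.017,.027); print(n,'bat',circ(p))
    p=band(P,(.442,-.131),.07,.107,.125); print(n,'can rim',circ(p))
    A=np.c_[p[:,:2]-p[:,:2].mean(0),np.ones(len(p))]; k=np.linalg.lstsq(A,p[:,2],rcond=None)[0]; print('  tilt',np.hypot(*k[:2]).round(3))
    p=band(P,(.442,-.131),.07,.16,.19); print(n,'grip',p.mean(0).round(4),p[:,2].max())
    for b in (n+'0',n+'30'):
        Q=cloud(load(b)); 
        p=band(Q,(.676,-.162),.06,.055,.085);q=band(Q,(.74,-.28),.08,.014,.03);print(b,'jar',circ(p),'dish',circ(q) if len(q)>3 else 0)
s=observe();print(s['t'],s['eef_pos'])
E
```

```text
top stack rim (array([466.7, 106.8,  33.4]), 101, np.float64(0.1825)) 0.18761221989380758
top wheel (array([465.7, 105.4,  84.7]), 1641, np.float64(0.0633))
top bat (array([ 461.7, -117.5,   79.7]), 1161, np.float64(0.022))
top can rim (array([ 443.2, -131.6,   48. ]), 116, np.float64(0.1154))
  tilt 0.033
top grip [ 0.4428 -0.132   0.1763] 0.18530673652466867
top0 jar (array([ 676. , -161.9,   29.6]), 112, np.float64(0.0695)) dish (array([ 741.2, -280.9,   51.9]), 256, np.float64(0.0201))
top30 jar (array([ 676.4, -161.5,   29.9]), 110, np.float64(0.0701)) dish (array([ 740.6, -281.2,   51.4]), 263, np.float64(0.0199))
side stack rim (array([463.7, 109.2,  34.4]), 127, np.float64(0.1803)) 0.1865333637932015
side wheel (array([468.3, 114.9,  85.8]), 1007, np.float64(0.0625))
side bat (array([ 475.5, -114.9,   69.2]), 229, np.float64(0.02))
side can rim (array([0., 0., 0.]), 0, np.float64(nan))
  tilt 0.0h.py:25: RuntimeWarning: Mean of empty slice.
  (x,y),r=cv2.minEnclosingCircle((p[:,:2]*1000).astype(np.float32)); return np.array([x,y,r]).round(1),len(p),p[:,2].mean().round(4)
  ret = ret.dtype.type(ret / rcount)
<stdin>:8: RuntimeWarning: Mean of empty slice.
  ret = um.true_divide(
<stdin>:9: RuntimeWarning: Mean of empty slice.
Traceback (most recent call last):
ValueError: zero-size array to reduction operation maximum which has no identity
```

View pics/top30.png

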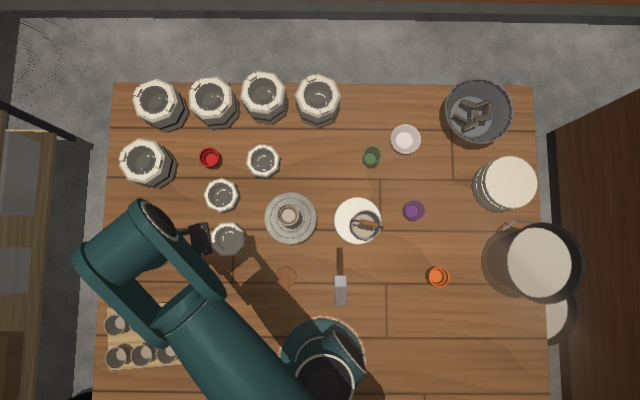

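View pics/side30.png

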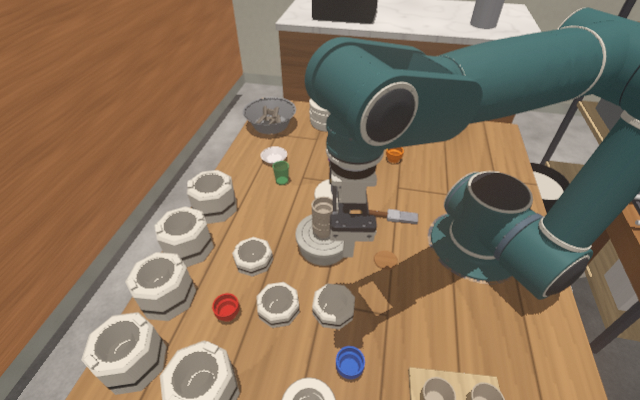

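The final top view shows the stack centred on the wheel at (290,216), the can upright on the bat at (366,225), all three moulds empty, and no loose grey pots left. The jar and dish have not moved.

```bash
python3 - <<'E'
from station import *
print(hand_in())
E
```

```text
the job is handed in; nothing more can be done
None
```

I stood the slip can on the bat and nested all four pots present, three from the moulds and one from the bench, in one stack in the middle of the wheel. I handed in at about 43 s of the 210 s allowed.

**Last checks before hand-in**
- **Stack:** its top rim is about 1–2 mm from the wheel's centre. The rims measured about 0.111, 0.135, 0.159 and 0.183 m high, against 0.112, 0.136, 0.160 and 0.184 m expected for pots fully home.
- **Can:** it stands upright and wholly on the bat, about 23 to 25 mm from the bat's centre (limit 35 mm). It was about 6 mm off just before I let go. Just after, it had shifted roughly 30 mm, which I took to be the expected knock. Later checks, from above and as I carried each pot to the wheel, found it in the same place, so I left it there.
- **Jar and dish:** each measured within 1 mm of where it started.
- **Other pots:** no other collared pot was visible from the top or side. I took the six dark cups on the board to be scenery and left them, judging by eye.

**Checks that disagreed or failed**
- The side camera read 2–4 mm away from the other two throughout.
- In the last look, the arm hid the can from the side camera, so only the top view covers it there.
- A rough tilt fit on the can's rim gave 0.033 rad (limit 0.08). The handle's position over the rim suggests under 0.02 rad.

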